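Square up the copper strip on a panel

TASK

Clear the marker off the white panel by standing it in the cup. Then check the copper strip with the try square: lay the square flat on the bench with its stock flush all along the panel's near edge and its blade over the panel, the strip inside the square's inner corner, with the blade running right alongside the strip (a gap of no more than 8 mm) without covering it. Leave the square there and do not shift or knock over the tank, the meter or the tape roll.

Things in the scene. Friction and masses are not known exactly. Their poses are not given: they have to be found in the camera images.
- panel: White plastic panel, 140 (x) by 190 (y) by 10 mm thick, stuck down to the bench (does not move). Origin: centre of its underside, on the bench. Its near edge is the 190 mm long one on its -x side (towards the robot), an upright face 10 mm high.
- panel_edge (a point): Middle of the panel's near edge, at bench height; axes as the panel's, x pointing into the panel, y along the edge.
- strip: Flat copper tape strip stuck on the panel, 136 (x) by 20 (y) mm, 0.5 mm thick, running from the near edge to the far edge at right angles to the near edge. Origin: its centre, on the panel's top. Its long sides lie at y = +10 and -10 mm.
- marker: Square-bodied marker pen, 130 mm long (x) by 14 by 14 mm, grey body with a black cap (at +x), about 25 g, lying on the panel. Origin: its middle. Either end may go down in the cup.
- cup: Loose open white cup, 95 mm high, mouth 80 mm across outside, wall 4 mm, about 0.3 kg; tapers slightly downwards. Origin: centre of its underside. A marker stood in it leans on the rim.
- square: L-shaped steel try square, about 0.3 kg. Stock: base 30 (x) by 100 (y) by 16 mm high; on it a central rib to grip, 12 (x) by 70 (y), heights 16 to 52 mm. Blade: heights 12 to 15 mm (2 mm above the panel), 99 mm out from the stock to +x, at the stock's +y end (y = 25 to 50). Working face: the base's +x face, x = +15. Origin: centre of the base's underside. In place, its axes are parallel to the panel's.
- square_corner (a point): Inner corner of the square, where the blade's inner edge meets the stock's working face, at the underside of the stock: (15, 25, 0) mm in the square's frame.
- square_blade_tip (a point): Blade's inner edge at its tip, (114, 25, 13.5) mm in the square's frame.
- square_stock_end (a point): Other end of the stock's working face, at (15, -48, 0) mm in the square's frame.
- tank: Loose clear acrylic tank with copper strips on its walls, 110 by 110 by 120 mm high. Bystander. Origin: centre of its underside.
- meter: Black hand multimeter lying on the bench, 150 by 75 by 46 mm. Bystander. Origin: centre of its underside.
- roll: Roll of copper tape lying flat, 84 mm across, 22 mm high. Bystander. Origin: centre of its underside.

How it is judged:
By the outcome, as a careful person would: the job done as asked, in the order asked, and still so for the second after the job is handed in, with the robot touching nothing.
It also fails if it takes over 67 s, if anything falls off the work surface, if the arm or the gripper's body presses on something with over 40 N, if the wrist force passes 120 N, or if a joint passes its speed limit or range.

ROBOT

A 6-joint arm with a two-finger parallel gripper is mounted at the origin on the work surface. World frame = base frame: x ahead of the robot, y to its left, z up, the work surface at z = 0. Lengths are in m, angles in rad, forces in N, time in s.
With the tool pointing down it reaches from about 0.375 to 0.9 m from the base axis. Payload 3.1 kg.
Tool frame: the origin (TCP) lies on the front face of the gripper's body, between the roots of the fingers; the fingertips stand 73 mm ahead of it and the grasp point (between the pads) lies 54 mm ahead of it (manip.finger_overhang is the distance from the TCP to the fingertips, in m); z points along the fingers, y is the direction in which the jaws open and shut (so a half turn about z gives the same grasp; the last joint's range is limited). The gripper opens to 85 mm and grips with 20 to 120 N. Pads are 22 mm wide; open, the fingers measure 114 mm over their backs; the gripper's body (76 mm by 85 mm) begins 54 mm behind the grasp point. The pads swing forward as they close: fully open they stand 13 mm farther back than shut.
Start: joints at [-1.423, 0.527, 1.433, -0, 1.181, -0.178], TCP at [0.2, -0.592, 0.304] pointing down, gripper open.
Joint ranges: [-3.08, 3.08], [-0.75, 2.2], [0.22, 2.44], [-1.43, 4.57], [0, 2.65], [-2.85, 2.85]. Speed limits (rad/s): [2.79, 2.79, 3.14, 3.14, 3.14, 3.14].

INTERFACE

Orientations are given as a unit quaternion [x, y, z, w].
In Python, from station import manip gives the robot as it stands.
- The arm moves only by the tool apply_moves, never from a script. Its argument "increments" is a list that holds one entry, the list of rows, each a list of 4 numbers: the shift along the tool's x, y, z in m, then the turn about the tool's z in degrees. In form: [[[dx, dy, dz, spin], ...]]. A call has 1 to 5 rows; each row shifts and turns the pose as measured when the row begins, along the tool's axes as they then stand; what a row does not reach is not made up. A row lasts 1/10 s, in which the tool goes at most 50 mm and 8.59 degrees, less where a joint would pass 70% of its speed; a pose out of reach is approached as far as the arm can. A call with a gripper value outside its range is refused whole. "fingers" is the opening, from 0 (shut) to 1 (fully open), set as the call begins (left out, the last holds). The fingers move at their own pace and stop on an object; "newtons" is the grip in N (left out, the last holds). Time passes only in rows, so rows that do not move let the fingers close. It gives the time, the measured TCP pose, the force and the opening at its end, in the units of the state.
- manip.sense(): the state, without advancing time (a new reading comes with each control period).
- manip.snapshot(name): name is "side" or "top" or "wrist"; returns (picture, depth): 384x512x3 uint8, red, green, blue; 384x512 float32, m along the optical axis (not along the pixel's ray), 0 where there is no reading.
- manip.camera_model(name): a dict with "mtx" (3x3 intrinsics, pixels), "R" (3x3) and "t" (3): a world point X has camera coordinates R X + t; the wrist camera has in their place "mount" (4x4, takes a point from camera to tool coordinates, whose origin is the TCP and whose axes are the flange's). Camera axes: x right, y down, z forward; pixel columns grow to the right and rows downward; lengths in m; the calibration is good to about 2 mm. A picture is of the moment at which its call begins: read the wrist's pose just before it. camera_model takes no time and is no camera call.
- manip.sign_off(): hands the job in, once; it reports no verdict.
The state is a dict: "t": time; "q": joint angles; "qd": joint speeds; "tau": joint torques, N m; "tcp_pos": TCP position; "tool_rot": TCP orientation; "force": force on the tool from outside, world axes, zero at the start; "ft_torque": the same for the moment, N m; "finger_gap": opening from 0.0 (shut) to 1.0 (fully open).
Only numpy, scipy, OpenCV 4.12 (cv2) and the standard library are available. Lean on these libraries where they do the work, as an engineer would, in place of code of your own. Each camera call takes 0.05 s, during which the arm holds its last target.

## Working session

There is one attempt and no reset: what is moved stays moved. The work goes in short steps, Python scripts to look and compute and a tool call to move; the robot and the scene stay as the last step left them, time stands still between calls to the robot, and variables do not carry over. Pictures are saved under pics/ and viewed, and the job is handed in when it is done.

Besides the shell and the picture viewer there is one more tool, called by a JSON object that holds its "op" and its "data", one argument or row to a line. apply_moves: Moves the arm, as the interface text tells. Its arguments: {"type":"object","properties":{"increments":{"type":"array","items":{"type":"array","items":{"type":"array","items":{"type":"number"}}}},"fingers":{"type":"number"},"newtons":{"type":"number"}},"required":["increments"]}

```bash
ls; mkdir -p pics; cat > h.py <<'E'
from station import manip
import numpy as np, cv2
E
python3 - <<'E'
from h import *
s=manip.sense(); print(s)
for n in ["side","top","wrist"]:
    p,d=manip.snapshot(n); cv2.imwrite(f"pics/{n}0.png",p[:,:,::-1]); np.savez(f"pics/{n}0.npz",p=p,d=d)
    print(n,manip.camera_model(n))
E
```

```text
pics
{'t': 0.0, 'q': array([-1.42350371e+00,  5.28439714e-01,  1.43391310e+00,  2.94566836e-05,
        1.18138535e+00, -1.78513590e-01]), 'qd': array([ 5.76943486e-04,  9.05069008e-05,  4.37223387e-04, -2.96207803e-04,
       -6.88351362e-04,  5.51556438e-04]), 'tau': array([ 1.49822590e-03, -4.42344189e+01, -1.78025705e+01, -8.66866344e-05,
        8.29384342e-03,  5.27249540e-06]), 'tcp_pos': array([ 0.19998733, -0.59154678,  0.30294626]), 'tool_rot': array([ 9.86760948e-01,  1.62177928e-01,  3.03635468e-05, -1.07241118e-03]), 'force': array([-0.68389151,  0.30339584,  0.29889785]), 'ft_torque': array([0.0174226 , 0.00891046, 0.02392394]), 'finger_gap': 1.0018873536511308}
side {'mtx': array([[393.0009294 ,   0.        , 256.33563636],
       [  0.        , 393.0009294 , 189.06701576],
       [  0.        ,   0.        ,   1.        ]]), 'R': array([[ 0.98795021, -0.15322308, -0.02184175],
       [-0.09621215, -0.49745942, -0.86213534],
       [ 0.12123364,  0.85384824, -0.50620706]]), 't': array([-0.61101003,  0.07599914,  1.06035335])}
top {'mtx': array([[394.70054048,   0.        , 254.23861754],
       [  0.        , 394.70054048, 197.43621565],
       [  0.        ,   0.        ,   1.        ]]), 'R': array([[-0.02674135, -0.99964171,  0.00116638],
       [-0.99269694,  0.02641823, -0.11770666],
       [ 0.11763367, -0.0043055 , -0.99304772]]), 't': array([-0.00294216,  0.5950997 ,  1.00442706])}
wrist {'mtx': array([[283.84175323,   0.        , 259.39316139],
       [  0.        , 283.84175323, 192.87144876],
       [  0.        ,   0.        ,   1.        ]]), 'mount': array([[ 2.14394565e-04, -9.65640001e-01, -2.59883323e-01,
         6.56664032e-02],
       [ 9.99999761e-01,  3.61628786e-05,  6.90595262e-04,
         3.99189332e-04],
       [-6.57468281e-04, -2.59883409e-01,  9.65639778e-01,
        -6.96217781e-02],
       [ 0.00000000e+00,  0.00000000e+00,  0.00000000e+00,
         1.00000000e+00]])}
```

View pics/top0.png

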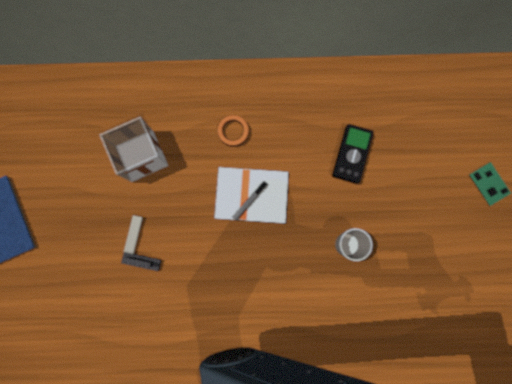

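View pics/side0.png

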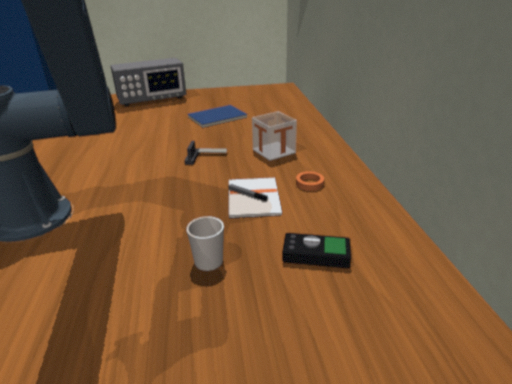

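View pics/wrist0.png

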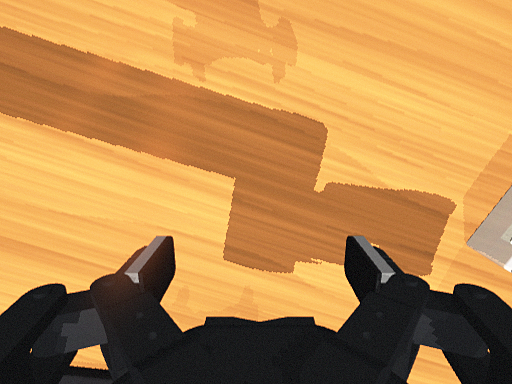

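The top view shows the panel with corners near (218,167), (288,171), (286,222) and (215,220). The strip is at columns ~241-249, with the marker running diagonally (235,219)-(266,184). The cup is at (355,245). The square has its stock at (123-161, 255-268) and its blade pointing away.

```bash
cat > h.py <<'E'
from station import manip
import numpy as np, cv2
from scipy.spatial.transform import Rotation as Ro
def extr(name,s=None):
    c=manip.camera_model(name)
    if name!="wrist":
        R=c["R"].T; return c["mtx"],R,-R@c["t"]
    Rt=Ro.from_quat(s["tool_rot"]).as_matrix(); M=c["mount"]
    return c["mtx"],Rt@M[:3,:3],Rt@M[:3,3]+s["tcp_pos"]
def cast(uv,z,E):
    K,R,o=E
    uv=np.atleast_2d(uv).astype(float)
    d=np.c_[uv,np.ones(len(uv))]@np.linalg.inv(K).T@R.T
    return o+d*((z-o[2])/d[:,2])[:,None]
def proj(X,E):
    K,R,o=E
    c=(np.atleast_2d(X)-o)@R; p=c@K.T
    return p[:,:2]/p[:,2:]
def cloud(d,E):
    K,R,o=E; h,w=d.shape
    u,v=np.meshgrid(np.arange(w),np.arange(h))
    r=np.dstack([u,v,np.ones_like(u)])@np.linalg.inv(K).T
    return o+(r*d[...,None])@R.T
def grab(name,tag):
    s=manip.sense(); p,d=manip.snapshot(name)
    cv2.imwrite(f"pics/{tag}.png",p[:,:,::-1]); E=extr(name,s)
    np.savez(f"pics/{tag}.npz",p=p,d=d,K=E[0],R=E[1],o=E[2]); return p,d,E
def load(tag):
    z=np.load(f"pics/{tag}.npz"); return z["p"],z["d"],(z["K"],z["R"],z["o"])
E
python3 - <<'E'
from h import *
z=np.load("pics/top0.npz");p,d=z["p"],z["d"];E=extr("top")
C=cloud(d,E)
hsv=cv2.cvtColor(p,cv2.COLOR_RGB2HSV)
print("panel corners",cast([[218,167],[288,171],[286,222],[215,220]],.01,E).round(3).tolist())
print("heights",[C[v,u].round(3).tolist() for u,v in [(275,200),(253,199),(355,262),(142,263),(132,240),(355,240),(352,153)]])
print("marker ends",cast([[235,219],[266,184]],.017,E).round(3).tolist())
# heights mask per object
def reg(u0,u1,v0,v1,zlo,zhi):
    c=C[v0:v1,u0:u1].reshape(-1,3); m=(c[:,2]>zlo)&(c[:,2]<zhi); c=c[m]
    r=cv2.minAreaRect((c[:,:2]*1000).astype(np.float32)); return len(c),np.array(r[0]).round(1),np.array(r[1]).round(1),round(r[2],1),np.median(c[:,2]).round(4)
print("cup rim",reg(330,385,220,275,.085,.12))
print("stock rib",reg(110,175,235,285,.04,.07))
print("square",reg(110,175,205,285,.006,.07))
print("marker",reg(225,275,175,225,.016,.05))
print("roll",reg(205,265,105,155,.012,.05))
print("meter",reg(320,385,115,195,.02,.06))
print("tank",reg(90,180,110,190,.02,.2))
print("bench z",np.median(C[300:330,30:150,2]))
E
```

```text
panel corners [[0.684, 0.077, 0.01], [0.668, -0.113, 0.01], [0.529, -0.102, 0.01], [0.54, 0.088, 0.01]]
heights [[0.59, -0.075, 0.008], [0.592, -0.015, 0.023], [0.418, -0.283, 0.001], [0.433, 0.271, 0.051], [0.492, 0.308, 0.015], [0.476, -0.285, 0.006], [0.706, -0.281, 0.043]]
marker ends [[0.541, 0.034, 0.017], [0.633, -0.052, 0.017]]
cup rim (225, array([ 466.6, -263.3]), array([76.8, 77.8]), 87.0, np.float64(0.0949))
stock rib (148, array([436.2, 284.2]), array([69.4, 11.9]), 76.3, np.float64(0.0527))
square (831, array([451.7, 306.1]), array([223.1, 136.4]), 25.6, np.float64(0.0168))
marker (277, array([594.6, -12. ]), array([ 83.9, 128.3]), 14.8, np.float64(0.0247))
roll (397, array([782.8,  34.8]), array([82.4, 82. ]), 22.4, np.float64(0.0224))
meter (1569, array([ 708.9, -288.1]), array([ 76.4, 150.3]), 71.4, np.float64(0.035))
tank (1827, array([722. , 286.3]), array([112.7, 112.1]), 23.1, np.float64(0.0845))
bench z 0.0009966038442082992
```

```bash
cat >> h.py <<'E'
def yaw(s):
    x=Ro.from_quat(s["tool_rot"]).as_matrix()[:,0]; return np.degrees(np.arctan2(x[1],x[0]))
def plan(tgt,yt=None,q=True):
    """print rows in tool axes to go to tgt (TCP xyz), tool-x heading yt deg"""
    s=manip.sense(); p=s["tcp_pos"].copy(); y=yaw(s)
    print("t",round(s["t"],2),"tcp",p.round(4),"yaw",round(y,2),"q",np.degrees(s["q"]).round(0),"F",s["force"].round(1),"gap",round(float(s["finger_gap"]),3))
    D=np.array(tgt)-p; dy=0 if yt is None else (yt-y+180)%360-180
    n=int(max(1,np.ceil(np.linalg.norm(D)/.048),np.ceil(abs(dy)/8.4)))
    for i in range(n):
        a=np.radians(y+dy*i/n); st=D/n
        print([round(float(v),4) for v in (st[0]*np.cos(a)+st[1]*np.sin(a),st[0]*np.sin(a)-st[1]*np.cos(a),-st[2],-dy/n)])
E
python3 -c "
from h import *
plan([.607,-.028,.25],137)"
```

```text
t 0.15 tcp [ 0.2    -0.5917  0.3032] yaw 18.67 q [-82.  30.  82.   0.  68. -10.] F [ 0.8 -0.3  0.6] gap 0.996
[0.0377, -0.0269, 0.0035, -7.889]
[0.0411, -0.0215, 0.0035, -7.889]
[0.0436, -0.0156, 0.0035, -7.889]
[0.0454, -0.0095, 0.0035, -7.889]
[0.0462, -0.0032, 0.0035, -7.889]
[0.0462, 0.0032, 0.0035, -7.889]
[0.0454, 0.0095, 0.0035, -7.889]
[0.0436, 0.0156, 0.0035, -7.889]
[0.0411, 0.0215, 0.0035, -7.889]
[0.0377, 0.0269, 0.0035, -7.889]
[0.0337, 0.0318, 0.0035, -7.889]
[0.029, 0.0362, 0.0035, -7.889]
[0.0238, 0.0398, 0.0035, -7.889]
[0.0181, 0.0427, 0.0035, -7.889]
[0.012, 0.0448, 0.0035, -7.889]
```

{"op": "apply_moves", "data": {
  "increments": [
    [[0.038,-0.027,0.003,-7.9],[0.041,-0.021,0.003,-7.9],[0.044,-0.016,0.003,-7.9],[0.045,-0.01,0.003,-7.9],[0.046,-0.003,0.003,-7.9]]
  ]
}}

```text
t: 0.65
tcp_pos: [0.3341, -0.4034, 0.2859]
tool_rot: [0.87, 0.493, -0.001, 0.001]
force: [0.4, -0.3, -0.4]
finger_gap: 0.998
```

{"op": "apply_moves", "data": {
  "increments": [
    [[0.046,0.003,0.003,-7.9],[0.045,0.01,0.003,-7.9],[0.044,0.016,0.003,-7.9],[0.041,0.021,0.003,-7.9],[0.038,0.027,0.003,-7.9]]
  ]
}}

```text
t: 1.15
tcp_pos: [0.4684, -0.2037, 0.2693]
tool_rot: [0.642, 0.767, -0.001, 0.001]
force: [1.0, -1.1, 0.4]
finger_gap: 1.002
```

```bash
python3 -c "
from h import *
plan([.607,-.028,.25],137)"
```

```text
t 1.15 tcp [ 0.4684 -0.2037  0.2693] yaw 100.11 q [-36.  24. 100.  -0.  55. -46.] F [ 1.  -1.1  0.4] gap 1.002
[0.0297, 0.0335, 0.0039, -7.3787]
[0.0252, 0.037, 0.0039, -7.3787]
[0.0202, 0.0399, 0.0039, -7.3787]
[0.0149, 0.0422, 0.0039, -7.3787]
[0.0094, 0.0438, 0.0039, -7.3787]
```

{"op": "apply_moves", "data": {
  "increments": [
    [[0.03,0.033,0.004,-7.4],[0.025,0.037,0.004,-7.4],[0.02,0.04,0.004,-7.4],[0.015,0.042,0.004,-7.4],[0.009,0.044,0.004,-7.4]]
  ]
}}

```text
t: 1.65
tcp_pos: [0.6086, -0.0173, 0.2473]
tool_rot: [0.352, 0.936, -0.002, -0.0]
force: [0.4, -0.8, 0.2]
finger_gap: 1.0
```

{"op": "apply_moves", "data": {
  "increments": [
    [[0,0,0,0]]
  ]
}}

```text
t: 1.75
tcp_pos: [0.611, -0.0128, 0.2466]
tool_rot: [0.349, 0.937, -0.001, 0.0]
force: [-0.2, 0.1, -0.2]
finger_gap: 0.996
```

```bash
python3 -c "
from h import *
grab('wrist','w1')
plan([.607,-.028,.25],137)"
```

```text
t 1.8 tcp [ 0.6095 -0.0145  0.2465] yaw 139.04 q [-12.  33.  87.  -0.  60. -61.] F [ 0.8 -0.7  0.4] gap 1.001
[-0.0069, -0.0119, -0.0035, 2.0376]
```

View pics/w1.png

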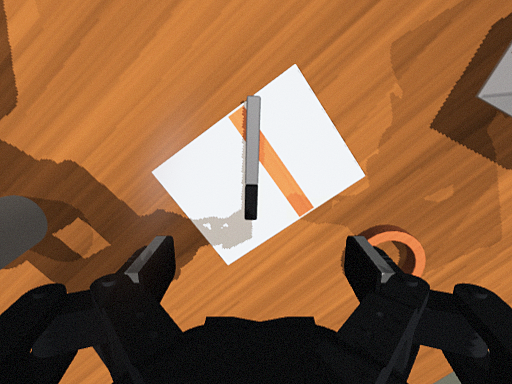

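The wrist picture shows the whole panel (corners ~(295,65), (365,175), (228,264), (152,172)), the orange strip crossing it, and the marker from (253,97) to its cap end at (250,219). I'll measure these from the ray casts.

```bash
cat > meas1.py <<'E'
from h import *
p,d,E=load("w1")
C=cloud(d,E); hsv=cv2.cvtColor(p,cv2.COLOR_RGB2HSV)
H,S,V=[hsv[...,i].astype(int) for i in range(3)]
roi=np.zeros(d.shape,bool); roi[55:275,145:372]=1
# panel edges: white pixels, hull -> 4 corners
w=((S<40)&(V>120)&roi&(C[...,2]<.016)).astype(np.uint8)
cs,_=cv2.findContours(w,cv2.RETR_EXTERNAL,cv2.CHAIN_APPROX_NONE)
pts=np.vstack([c for c in cs if cv2.contourArea(c)>300])[:,0]
X=cast(pts,.01,E)
r=cv2.minAreaRect((X[:,:2]*1000).astype(np.float32)); print("panel",r)
print(cv2.boxPoints(r).round(1).tolist())
o=(H<16)&(S>140)&(V>150)&roi&(C[...,2]>.006)&(C[...,2]<.013)
v,u=np.nonzero(o)
print("strip px",len(u),"hsv",np.median(hsv[o],axis=0))
n,l,st,_=cv2.connectedComponentsWithStats(o.astype(np.uint8))
print(st[st[:,4]>100].tolist())
vis=p.copy(); vis[o]=[0,255,0]; vis[w>0]=vis[w>0]//2; cv2.imwrite("pics/m1.png",vis[:,:,::-1])
m=(C[...,2]>.018)&(C[...,2]<.04)&roi; m[:, :235]=0; m[:,270:]=0
c=C[m]; r=cv2.minAreaRect((c[:,:2]*1000).astype(np.float32)); print("marker",r,np.median(c[:,2]),m.sum())
print(cv2.boxPoints(r).round(1).tolist())
E
python3 meas1.py
```

```text
panel ((606.45751953125, -11.414581298828125), (189.53839111328125, 139.6424560546875), 84.55656433105469)
[[528.0, -99.0999984741211], [667.0, -112.4000015258789], [685.0, 76.30000305175781], [545.9000244140625, 89.5999984741211]]
strip px 1694 hsv [ 14. 160. 241.]
[[0, 0, 512, 384, 194914], [229, 106, 17, 34, 302], [260, 131, 53, 85, 1365]]
marker ((590.47900390625, -5.301055908203125), (13.979830741882324, 129.4231414794922), 47.35172653198242) 0.02339043326803264 1661
[[538.0999755859375, 33.400001525878906], [633.2999877929688, -54.29999923706055], [642.7999877929688, -44.0], [547.5999755859375, 43.70000076293945]]
```

View pics/m1.png

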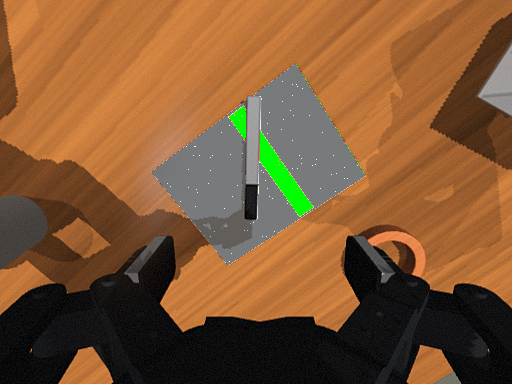

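```bash
python3 -c "
from h import *
plan([.6104,-.0236,.09],137.4)"
```

```text
t 1.8 tcp [ 0.6095 -0.0145  0.2465] yaw 139.04 q [-12.  33.  87.  -0.  60. -61.] F [ 0.8 -0.7  0.4] gap 1.001
[-0.0017, -0.0016, 0.0391, 0.4094]
[-0.0017, -0.0016, 0.0391, 0.4094]
[-0.0017, -0.0016, 0.0391, 0.4094]
[-0.0017, -0.0015, 0.0391, 0.4094]
```

{"op": "apply_moves", "data": {
  "increments": [
    [[-0.0035,-0.003,0.039,0.8],[-0.0035,-0.003,0.039,0.8],[0,0,0.039,0],[0,0,0.03,0],[0,0,0,0]]
  ]
}}

```text
t: 2.3
tcp_pos: [0.61, -0.0288, 0.0973]
tool_rot: [0.367, 0.93, -0.002, 0.001]
force: [-0.1, 0.5, 0.1]
finger_gap: 1.002
```

```bash
python3 -c "
from h import *
plan([.6104,-.0236,.084],137.4)"
```

```text
t 2.3 tcp [ 0.61   -0.0288  0.0973] yaw 136.98 q [-13.  45.  92.  -0.  43. -60.] F [-0.1  0.5  0.1] gap 1.002
[0.0033, 0.004, 0.0133, -0.4189]
```

{"op": "apply_moves", "data": {
  "increments": [
    [[0.003,0.004,0.013,-0.4],[0,0,0,0]]
  ]
}}

```text
t: 2.5
tcp_pos: [0.6103, -0.0254, 0.0848]
tool_rot: [0.365, 0.931, -0.002, 0.001]
force: [-0.8, -0.4, 0.1]
finger_gap: 1.0
```

```bash
python3 -c "
from h import *
plan([.6104,-.0236,.084],137.4)"
```

```text
t 2.5 tcp [ 0.6103 -0.0254  0.0848] yaw 137.22 q [-13.  47.  92.  -0.  41. -60.] F [-0.8 -0.4  0.1] gap 1.0
[0.0011, 0.0014, 0.0008, -0.1758]
```

{"op": "apply_moves", "data": {
  "increments": [
    [[0.001,0.001,0,0],[0,0,0,0],[0,0,0,0],[0,0,0,0],[0,0,0,0]]
  ],
  "fingers": 0,
  "newtons": 20
}}

```text
t: 3.0
tcp_pos: [0.6131, -0.0244, 0.0904]
tool_rot: [0.365, 0.931, -0.002, 0.006]
force: [-0.9, 0.9, 1.2]
finger_gap: 0.153
```

{"op": "apply_moves", "data": {
  "increments": [
    [[0,0,-0.02,0],[0,0,-0.02,0],[0,0,-0.02,0],[0,0,-0.02,0],[0,0,0,0]]
  ]
}}

```text
t: 3.5
tcp_pos: [0.6121, -0.0235, 0.1731]
tool_rot: [0.364, 0.931, -0.002, 0.006]
force: [0.9, -0.5, -0.0]
finger_gap: 0.152
```

```bash
python3 -c "
from h import *
grab('wrist','w2'); grab('side','s2')
plan([.6104,-.0236,.084],137.4)"
```

```text
t 3.6 tcp [ 0.6105 -0.0232  0.1705] yaw 137.25 q [-13.  39.  90.  -0.  50. -60.] F [ 0.4  1.  -0.8] gap 0.153
[-0.0001, -0.0002, 0.0433, -0.074]
[-0.0001, -0.0002, 0.0433, -0.074]
```

View pics/w2.png

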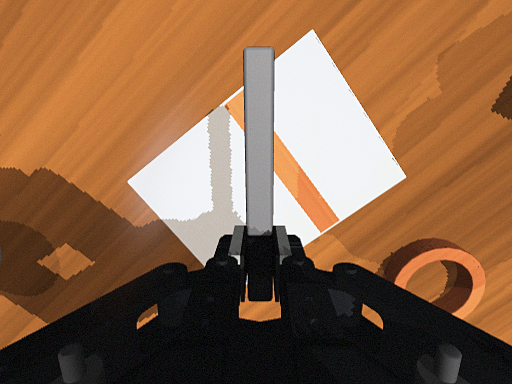

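View pics/s2.png

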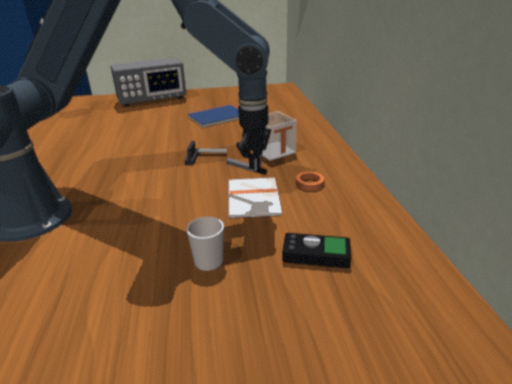

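The marker is gripped near the cap (black end at (260,295)) and lifted clear. The strip is uncovered, running (228,103)-(330,228). I'll check its droop, the cup, and the strip and panel measurements.

```bash
cat > meas2.py <<'E'
from h import *
p,d,E=load("w2")
C=cloud(d,E); hsv=cv2.cvtColor(p,cv2.COLOR_RGB2HSV)
H,S,V=[hsv[...,i].astype(int) for i in range(3)]
for v in (50,80,120,160,200,225): print(v,C[v,258].round(4))
z=C[...,2]
w=((z<.016)&(S<60)&(V>80)).astype(np.uint8); w[:25]=0;w[270:]=0
cs,_=cv2.findContours(w,cv2.RETR_EXTERNAL,cv2.CHAIN_APPROX_NONE)
pts=np.vstack([c for c in cs if cv2.contourArea(c)>300])[:,0]
X=cast(pts,.01,E)[:,:2]*1000
# fit visible near edge : image from (128,182) to (312,30);
def line(a,b,tol=4):
    a,b=np.array(a,float),np.array(b,float); t=(b-a)/np.linalg.norm(b-a); n=np.array([-t[1],t[0]])
    s=(pts-a)@t; k=(abs((pts-a)@n)<tol)&(s>8)&(s<np.linalg.norm(b-a)-8)
    q=X[k]; vx,vy,x0,y0=cv2.fitLine(q.astype(np.float32),cv2.DIST_HUBER,0,.01,.01).ravel()
    print("line pts",k.sum(),"dir deg",round(float(np.degrees(np.arctan2(vy,vx))),2),"pt",x0,y0,"rms",np.std((q-[x0,y0])@[-vy,vx])); 
    return np.array([x0,y0]),np.array([vx,vy])
print("near");l1=line((128,182),(312,30))
print("left side");l2=line((312,30),(405,178))
o=(H<18)&(S>100)&(V>120)&(z>.006)&(z<.014); o[:95]=0;o[235:]=0;o[:,:220]=0;o[:,345:]=0
n,l,st,_=cv2.connectedComponentsWithStats(o.astype(np.uint8)); print(st[st[:,4]>60].tolist())
vis=p.copy(); vis[o]=[0,255,0]; cv2.imwrite("pics/m2.png",vis[:,:,::-1])
v,u=np.nonzero(o&(l>0)); Y=cast(np.c_[u,v],.0105,E)[:,:2]*1000
r=cv2.minAreaRect(Y.astype(np.float32)); print("strip",r)
def isec(a,b):
    t=np.linalg.solve(np.c_[a[1],-b[1]],b[0]-a[0]); return a[0]+t[0]*a[1]
c=isec(l1,l2); print("near-left corner",c)
ex=l1[1] if l1[1][1]>0 else -l1[1]; xx=np.array([ex[1],-ex[0]])
print("yaw",np.degrees(np.arctan2(xx[1],xx[0])),"strip long edges offset from corner along edge", np.percentile((Y-c)@ex,[1,5,50,95,99]),"x range",np.percentile((Y-c)@xx,[0,100]))
E
python3 meas2.py
```

```text
50 [0.5438 0.0385 0.1068]
80 [0.5526 0.0304 0.1054]
120 [0.5653 0.0185 0.1063]
160 [0.5789 0.006  0.1075]
200 [ 0.594  -0.008   0.1052]
225 [ 0.6036 -0.0169  0.1063]
near
line pts 172 dir deg 84.56 pt 537.9891 -0.8029703 rms 0.6819472417294811
left side
line pts 135 dir deg -5.43 pt 612.4716 83.01044 rms 0.1968833105759756
[[0, 0, 512, 384, 194010], [224, 95, 21, 37, 403], [274, 131, 65, 102, 2195]]
strip ((608.5684814453125, 7.975162506103516), (19.79658317565918, 135.02728271484375), 84.53733825683594)
near-left corner [546.564    89.27983]
yaw -5.4375796 strip long edges offset from corner along edge [-84.63543775 -83.88248452 -75.09490881 -66.27825215 -65.49358063] x range [  1.91299767 136.93948985]
```

View pics/m2.png

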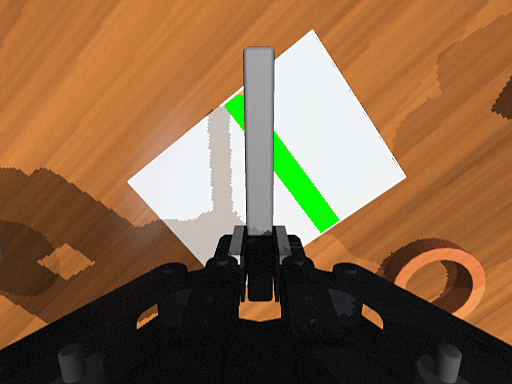

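```bash
python3 -c "
from h import *
from scipy.optimize import least_squares
z=np.load('pics/top0.npz');C=cloud(z['d'],extr('top'))
c=C[220:275,330:385].reshape(-1,3); c=c[(c[:,2]>.088)&(c[:,2]<.1)][:,:2]
f=least_squares(lambda q:np.hypot(*(c-q[:2]).T)-q[2],[.467,-.263,.038],loss='huber',f_scale=.002);print(f.x,len(c))
z=np.load('pics/side0.npz');C=cloud(z['d'],extr('side'))
c=C[205:275,180:235].reshape(-1,3); c=c[(c[:,2]>.088)&(c[:,2]<.1)][:,:2]
f=least_squares(lambda q:np.hypot(*(c-q[:2]).T)-q[2],[.467,-.263,.038],loss='huber',f_scale=.002);print(f.x,len(c))
plan([.4196,-.2198,.25],137.3)"
```

```text
[ 0.4658646  -0.26301761  0.03722724] 202
[ 0.46772749 -0.26675058  0.03741111] 276
t 3.6 tcp [ 0.6105 -0.0232  0.1705] yaw 137.25 q [-13.  39.  90.  -0.  50. -60.] F [ 0.4  1.  -0.8] gap 0.153
[0.0011, -0.0457, -0.0132, -0.008]
[0.0011, -0.0457, -0.0132, -0.008]
[0.0011, -0.0457, -0.0132, -0.008]
[0.0011, -0.0457, -0.0132, -0.008]
[0.0012, -0.0457, -0.0132, -0.008]
[0.0012, -0.0457, -0.0132, -0.008]
```

{"op": "apply_moves", "data": {
  "increments": [
    [[0.001,-0.045,-0.016,0],[0.001,-0.045,-0.016,0],[0.001,-0.045,-0.016,0],[0.001,-0.045,-0.016,0],[0.001,-0.04,-0.005,0]]
  ]
}}

```text
t: 4.1
tcp_pos: [0.4538, -0.1813, 0.2339]
tool_rot: [0.36, 0.933, -0.002, -0.001]
force: [0.7, -0.7, 0.3]
finger_gap: 0.151
```

{"op": "apply_moves", "data": {
  "increments": [
    [[0,-0.03,0,0],[0,0,0,0]]
  ]
}}

```text
t: 4.3
tcp_pos: [0.4293, -0.2065, 0.2328]
tool_rot: [0.362, 0.932, -0.002, -0.003]
force: [0.4, 0.8, -0.4]
finger_gap: 0.154
```

```bash
python3 -c "
from h import *
plan([.4197,-.2206,.21],137.3)"
```

```text
t 4.3 tcp [ 0.4293 -0.2065  0.2328] yaw 137.53 q [-39.  25. 107.  -0.  48. -86.] F [ 0.4  0.8 -0.4] gap 0.154
[-0.0025, -0.0169, 0.0228, 0.2345]
```

{"op": "apply_moves", "data": {
  "increments": [
    [[-0.002,-0.017,0.023,0],[0,0,0,0],[0,0,0,0]]
  ]
}}

```text
t: 4.6
tcp_pos: [0.4188, -0.2201, 0.2075]
tool_rot: [0.364, 0.932, -0.0, -0.005]
force: [-0.6, -0.6, -0.6]
finger_gap: 0.148
```

```bash
python3 -c "
from h import *
grab('side','s3')
plan([.4197,-.2206,.18],137.3)"
```

```text
t 4.65 tcp [ 0.4187 -0.2198  0.2074] yaw 137.4 q [-41.  28. 109.  -0.  44. -88.] F [ 0.6 -0.4 -1.2] gap 0.152
[-0.0013, 0.0001, 0.0274, 0.1006]
```

View pics/s3.png

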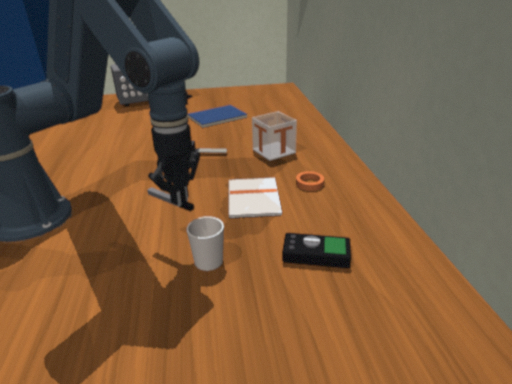

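The side view shows the marker's cap end (185,205) just in front of and above the cup rim (207,222). I'll now lower the cap onto the rim to lever the free end down.

{"op": "apply_moves", "data": {
  "increments": [
    [[-0.0013,0,0.027,0],[0,0,0,0]]
  ]
}}

```text
t: 4.85
tcp_pos: [0.4213, -0.2194, 0.1806]
tool_rot: [0.362, 0.932, -0.001, -0.004]
force: [-1.3, 0.2, 0.2]
finger_gap: 0.151
```

{"op": "apply_moves", "data": {
  "increments": [
    [[0,0,0.006,0],[0,0,0.005,0],[0,0,0.005,0]]
  ]
}}

```text
t: 5.15
tcp_pos: [0.4217, -0.2178, 0.1673]
tool_rot: [0.36, 0.933, -0.001, -0.004]
force: [-4.7, -0.4, 10.6]
finger_gap: 0.152
```

```bash
python3 -c "
from h import *
p,d,E=grab('side','s4'); cv2.imwrite('pics/s4c.png',cv2.resize(p[130:290,110:310,::-1],None,fx=4,fy=4)[:600])
plan([.4197,-.2206,.15],137.3)"
```

```text
t 5.2 tcp [ 0.4216 -0.2177  0.1669] yaw 137.79 q [-41.  32. 110.  -0.  38. -88.] F [-3.5 -0.3  7.6] gap 0.152
[-0.0005, -0.0034, 0.0169, 0.4945]
```

View pics/s4c.png

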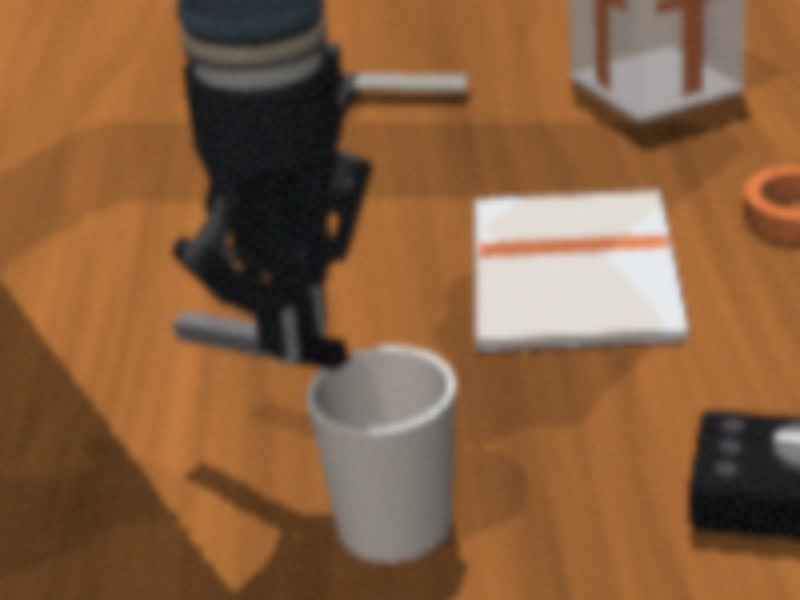

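The cap end rests on the rim (~(340,355) in the crop) and the free end is starting to drop. The overlap is small, so I'll shift 6 mm further over the cup and continue.

{"op": "apply_moves", "data": {
  "increments": [
    [[0,0,-0.008,0],[-0.006,-0.002,0,0],[0,0,0.008,0],[0,0,0.005,0],[0,0,0.005,0]]
  ]
}}

```text
t: 5.7
tcp_pos: [0.4265, -0.2236, 0.1614]
tool_rot: [0.359, 0.933, -0.002, -0.001]
force: [-3.4, 1.2, 18.7]
finger_gap: 0.151
```

{"op": "apply_moves", "data": {
  "increments": [
    [[0,0,0.005,0],[0,0,0.005,0],[0,0,0,0]]
  ]
}}

```text
t: 6.0
tcp_pos: [0.4267, -0.2238, 0.1547]
tool_rot: [0.359, 0.933, -0.003, 0.0]
force: [-1.8, 0.0, 0.2]
finger_gap: 0.158
```

```bash
python3 -c "
from h import *
p,d,E=grab('side','s5'); cv2.imwrite('pics/s5c.png',cv2.resize(p[130:290,110:310,::-1],None,fx=4,fy=4)[:600])
plan([.4197,-.2206,.15],137.3)"
```

```text
t 6.05 tcp [ 0.4266 -0.2237  0.1546] yaw 137.94 q [-41.  34. 110.  -1.  36. -88.] F [-1.4  0.4  5.1] gap 0.155
[0.0072, -0.0023, 0.0046, 0.6417]
```

View pics/s5c.png

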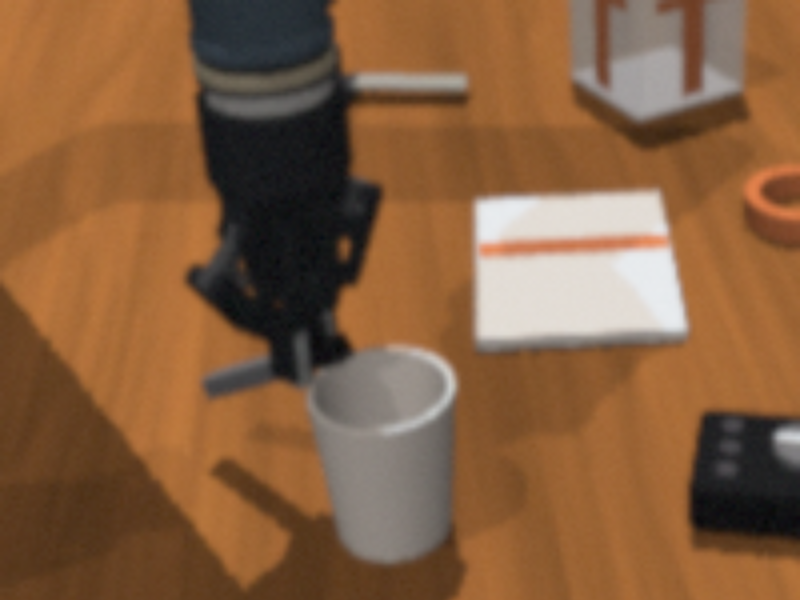

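{"op": "apply_moves", "data": {
  "increments": [
    [[0.002,0,0.004,0],[0.001,0,0.004,0],[0,0,0.004,0],[0,0,0,0]]
  ]
}}

```text
t: 6.45
tcp_pos: [0.4267, -0.2234, 0.1489]
tool_rot: [0.359, 0.933, -0.005, 0.006]
force: [-0.7, 0.9, 0.3]
finger_gap: 0.154
```

{"op": "apply_moves", "data": {
  "increments": [
    [[0.004,0,-0.03,0],[0,0,-0.04,0],[0,0,-0.04,0],[0,0,0,0]]
  ]
}}

```text
t: 6.85
tcp_pos: [0.4229, -0.2191, 0.2593]
tool_rot: [0.359, 0.933, -0.004, 0.003]
force: [0.7, -1.0, 0.3]
finger_gap: 0.153
```

```bash
python3 -c "
from h import *
p,d,E=grab('side','s6'); cv2.imwrite('pics/s6c.png',cv2.resize(p[130:290,110:310,::-1],None,fx=4,fy=4)[:600])
p,d,E=grab('wrist','w6');C=cloud(d,E)
for v in range(80,260,20): print(v,C[v,258].round(3),p[v,258])
plan([.4197,-.2206,.15],137.3)"
```

```text
80 [ 0.344 -0.152  0.   ] [213 133  67]
100 [ 0.366 -0.17   0.149] [142 142 145]
120 [ 0.374 -0.177  0.157] [144 143 146]
140 [ 0.382 -0.185  0.165] [142 141 140]
160 [ 0.39  -0.191  0.173] [140 140 142]
180 [ 0.397 -0.197  0.181] [142 143 141]
200 [ 0.403 -0.203  0.189] [144 145 143]
220 [ 0.41  -0.209  0.195] [146 144 143]
240 [ 0.417 -0.216  0.196] [63 57 61]
t 6.95 tcp [ 0.4211 -0.2177  0.2557] yaw 137.93 q [-41.  23. 106.  -0.  51. -88.] F [ 0.   0.2 -0.3] gap 0.152
[-0.0003, -0.001, 0.0352, 0.2087]
[-0.0003, -0.001, 0.0352, 0.2087]
[-0.0003, -0.001, 0.0352, 0.2087]
```

View pics/s6c.png

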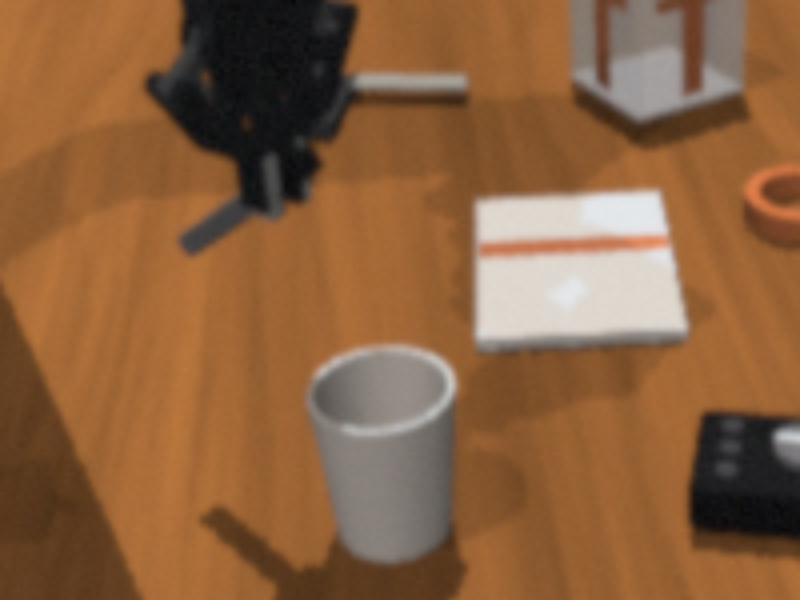

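View pics/w6.png

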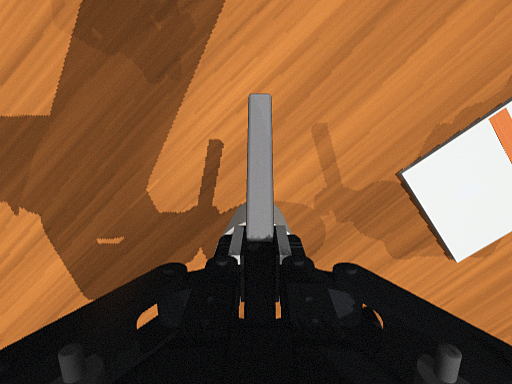

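The marker is now tilted about 39° with its free end down, and the cup at crop (385,450) hasn't moved. Next I'll carry it across so the low end goes over the mouth.

```bash
python3 -c "
from h import *
plan([.5008,-.2948,.25])"
```

```text
t 6.95 tcp [ 0.4211 -0.2177  0.2557] yaw 137.93 q [-41.  23. 106.  -0.  51. -88.] F [ 0.   0.2 -0.3] gap 0.152
[-0.037, -0.0013, 0.0019, 0.0]
[-0.037, -0.0013, 0.0019, 0.0]
[-0.037, -0.0013, 0.0019, 0.0]
```

{"op": "apply_moves", "data": {
  "increments": [
    [[-0.037,-0.001,0,0],[-0.037,-0.001,0,0],[-0.03,-0.001,0,0],[0,0,0,0],[0,0,0,0]]
  ]
}}

```text
t: 7.45
tcp_pos: [0.4938, -0.2874, 0.2435]
tool_rot: [0.359, 0.933, 0.002, -0.011]
force: [0.2, 1.2, -0.7]
finger_gap: 0.155
```

```bash
python3 -c "
from h import *
p,d,E=grab('wrist','w7')
plan([.5008,-.2948,.19])"
```

```text
t 7.5 tcp [ 0.4937 -0.2875  0.2435] yaw 137.92 q [-41.  31.  93.  -0.  58. -89.] F [ 0.1  0.2 -0.3] gap 0.152
[-0.0051, -0.0003, 0.0268, 0.0]
[-0.0051, -0.0003, 0.0268, 0.0]
```

View pics/w7.png

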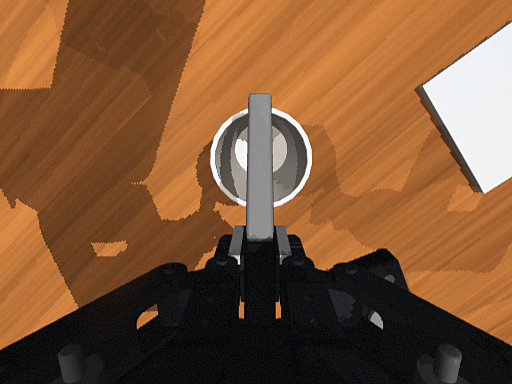

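The wrist view shows the cup mouth centred near (261,157) with the marker's free end (260,97) slightly past the far rim, so I need to retreat ~10 mm before lowering. I'll check the cup position.

```bash
python3 -c "
from h import *
from scipy.optimize import least_squares
p,d,E=load('w7');C=cloud(d,E)
c=C[95:210,205:320].reshape(-1,3); c=c[(c[:,2]>.088)&(c[:,2]<.102)][:,:2]
f=least_squares(lambda q:np.hypot(*(c-q[:2]).T)-q[2],[.467,-.263,.038],loss='huber',f_scale=.002);print(f.x,len(c))
print([C[v,259].round(3).tolist() for v in (97,110,150,200)])
"
```

```text
[ 0.46641577 -0.26273654  0.03703622] 1640
[[0.434, -0.235, 0.135], [0.44, -0.24, 0.142], [0.456, -0.255, 0.158], [0.474, -0.271, 0.176]]
```

{"op": "apply_moves", "data": {
  "increments": [
    [[-0.013,0,0,0],[0,0,0.02,0],[0,0,0.02,0],[0,0,0.01,0],[0,0,0,0]]
  ]
}}

```text
t: 8.0
tcp_pos: [0.5022, -0.295, 0.1901]
tool_rot: [0.359, 0.933, 0.002, -0.012]
force: [0.9, -0.3, -1.2]
finger_gap: 0.156
```

```bash
python3 -c "
from h import *
p,d,E=grab('side','s8'); cv2.imwrite('pics/s8c.png',cv2.resize(p[130:290,110:310,::-1],None,fx=4,fy=4)[:600])
p,d,E=grab('wrist','w8');C=cloud(d,E)
print([C[v,259].round(3).tolist() for v in (97,110,150,200)])
plan([.5008,-.2948,.19])"
```

```text
[[0.443, -0.243, 0.082], [0.449, -0.248, 0.089], [0.465, -0.263, 0.105], [0.483, -0.279, 0.123]]
t 8.1 tcp [ 0.5027 -0.2954  0.1914] yaw 137.95 q [-41.  36.  93.  -0.  52. -89.] F [-0.5  0.3 -0.4] gap 0.151
[0.0018, -0.0008, 0.0014, 0.0]
```

View pics/s8c.png

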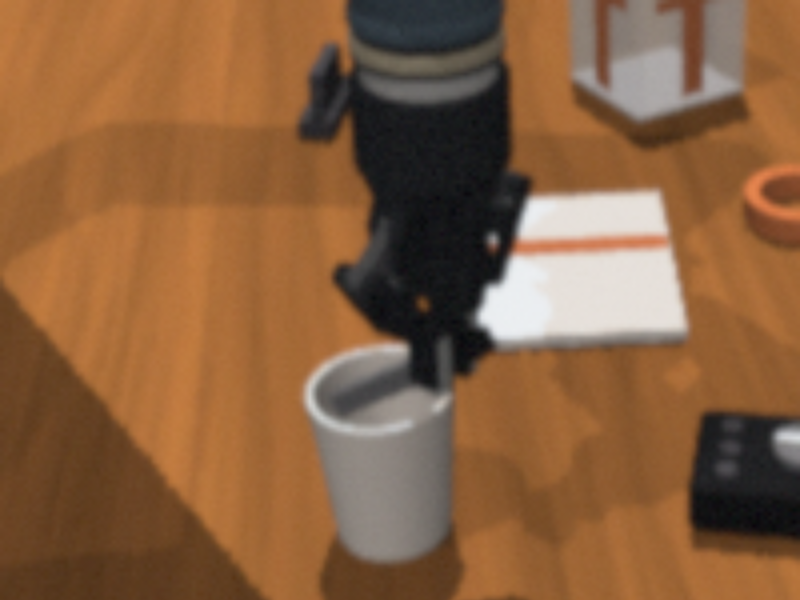

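View pics/w8.png

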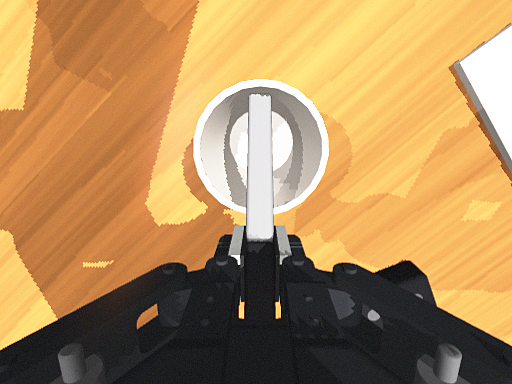

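The free end (260,97) is inside the mouth and below the rim, so I'm releasing.

{"op": "apply_moves", "data": {
  "increments": [
    [[0,0,0,0],[0,0,0,0],[0,0,0,0],[0,0,0,0],[0,0,0,0]]
  ],
  "fingers": 0.6
}}

```text
t: 8.6
tcp_pos: [0.5035, -0.2959, 0.1948]
tool_rot: [0.359, 0.933, 0.001, -0.009]
force: [-0.5, 0.0, -0.8]
finger_gap: 0.6
```

```bash
python3 -c "
from h import *
p,d,E=grab('side','s9'); cv2.imwrite('pics/s9c.png',cv2.resize(p[130:290,110:310,::-1],None,fx=4,fy=4)[:600])
p,d,E=grab('wrist','w9')"
```

```text
(no output)
```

View pics/s9c.png

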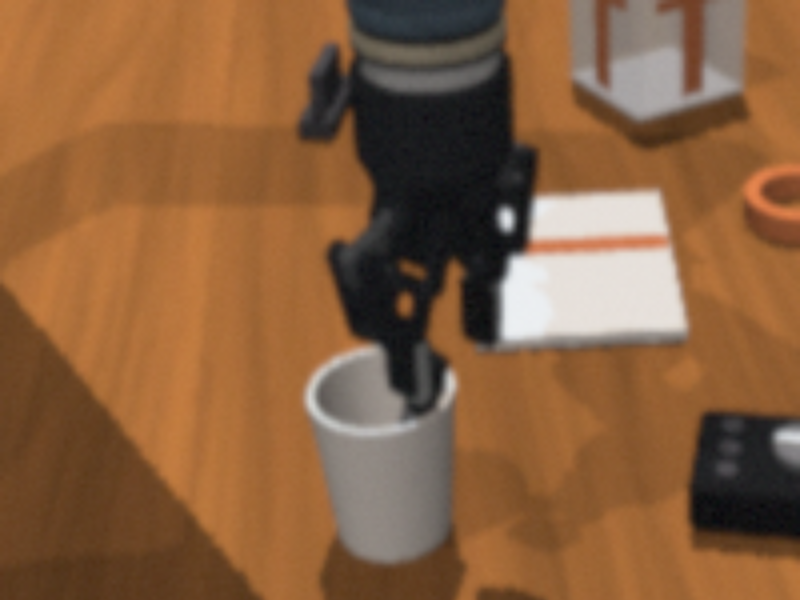

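View pics/w9.png

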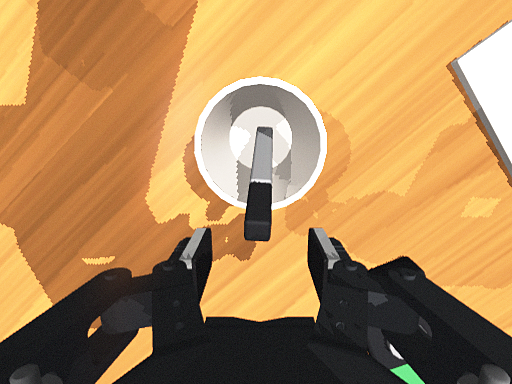

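The marker stands in the cup leaning on the near rim (cap ~(258,225)). I'll go up and over to the square.

{"op": "apply_moves", "data": {
  "increments": [
    [[0,0,-0.03,0],[0,0,-0.035,0],[0,0,-0.03,0],[0,0,0,0]]
  ],
  "fingers": 0.6
}}

```text
t: 9.1
tcp_pos: [0.5045, -0.2963, 0.2911]
tool_rot: [0.359, 0.933, 0.002, -0.011]
force: [0.7, -0.8, -0.2]
finger_gap: 0.596
```

```bash
python3 -c "
from h import *
plan([.436,.284,.26],76.3)"
```

```text
t 9.1 tcp [ 0.5045 -0.2963  0.2911] yaw 137.96 q [-41.  28.  88.  -0.  65. -89.] F [ 0.7 -0.8 -0.2] gap 0.596
[0.0338, 0.0296, 0.0024, 4.7428]
[0.0361, 0.0267, 0.0024, 4.7428]
[0.0382, 0.0236, 0.0024, 4.7428]
[0.0401, 0.0204, 0.0024, 4.7428]
[0.0416, 0.017, 0.0024, 4.7428]
[0.0429, 0.0135, 0.0024, 4.7428]
[0.0438, 0.0099, 0.0024, 4.7428]
[0.0445, 0.0063, 0.0024, 4.7428]
[0.0449, 0.0026, 0.0024, 4.7428]
[0.0449, -0.0011, 0.0024, 4.7428]
[0.0447, -0.0049, 0.0024, 4.7428]
[0.0441, -0.0085, 0.0024, 4.7428]
[0.0433, -0.0122, 0.0024, 4.7428]
```

{"op": "apply_moves", "data": {
  "increments": [
    [[0.034,0.03,0.002,4.7],[0.036,0.027,0.002,4.7],[0.038,0.024,0.002,4.7],[0.04,0.02,0.002,4.7],[0.042,0.017,0.002,4.7]]
  ],
  "fingers": 1
}}

```text
t: 9.6
tcp_pos: [0.4799, -0.0723, 0.2815]
tool_rot: [0.553, 0.833, -0.001, -0.008]
force: [0.6, 0.2, -0.4]
finger_gap: 1.001
```

{"op": "apply_moves", "data": {
  "increments": [
    [[0.043,0.013,0.002,4.7],[0.044,0.01,0.002,4.7],[0.045,0.006,0.002,4.7],[0.045,0.003,0.002,4.7],[0.045,-0.001,0.002,4.7]]
  ]
}}

```text
t: 10.1
tcp_pos: [0.4549, 0.1611, 0.2699]
tool_rot: [0.718, 0.696, -0.005, -0.01]
force: [0.9, -0.1, -0.8]
finger_gap: 1.0
```

```bash
python3 -c "
from h import *
plan([.436,.284,.26],76.3)"
```

```text
t 10.1 tcp [0.4549 0.1611 0.2699] yaw 88.23 q [  6.  23. 104.   1.  55.   7.] F [ 0.9 -0.1 -0.8] gap 1.0
[0.0407, -0.0076, 0.0033, 3.9755]
[0.0401, -0.0104, 0.0033, 3.9755]
[0.0393, -0.0131, 0.0033, 3.9755]
```

{"op": "apply_moves", "data": {
  "increments": [
    [[0.04,-0.008,0.003,4],[0.035,-0.01,0.003,4],[0.03,-0.01,0.003,3],[0,0,0,0],[0,0,0,0]]
  ]
}}

```text
t: 10.6
tcp_pos: [0.4319, 0.2776, 0.2579]
tool_rot: [0.781, 0.624, -0.009, -0.011]
force: [0.0, 0.4, 0.2]
finger_gap: 0.998
```

```bash
python3 -c "
from h import *
p,d,E=grab('wrist','w10')
plan([.436,.284,.26],76.3)
print(Ro.from_quat(manip.sense()['tool_rot']).as_matrix().round(4))
C=cloud(d,E); z=C[...,2]
def rect(m):
    c=C[m][:,:2]*1000; r=cv2.minAreaRect(c.astype(np.float32)); print(r,m.sum(),np.median(C[m][:,2]))
roi=np.zeros(z.shape,bool); roi[0:270,100:420]=1
rect(roi&(z>.045)&(z<.06))
np.save('pics/z10.npy',z)
"
```

```text
t 10.65 tcp [0.432  0.2773 0.2579] yaw 77.17 q [ 20.  26. 100.   1.  56.  32.] F [0.4 0.7 0.2] gap 0.999
[0.0074, 0.0024, -0.0021, 0.8727]
[[ 2.220e-01  9.746e-01 -2.790e-02]
 [ 9.750e-01 -2.219e-01  6.600e-03]
 [ 3.000e-04 -2.870e-02 -9.996e-01]]
((437.5084228515625, 285.87646484375), (69.78633117675781, 11.949447631835938), 76.24417114257812) 835 0.05154206186672289
```

View pics/w10.png

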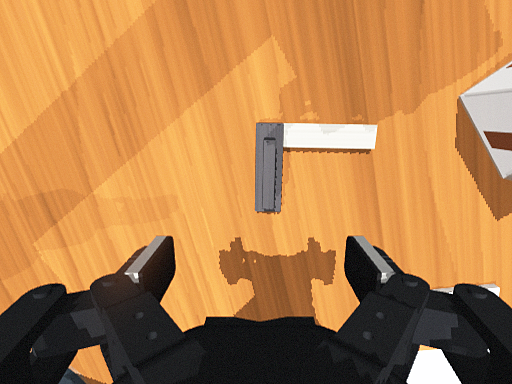

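The wrist view shows the square with its stock at (256-284, 123-213) and its blade extending right to (377,137). The measured rib is 69.8x11.9 mm, matching the given size. The tool has picked up about 1.6° of tilt, so I'll watch how it responds to slow steps.

```bash
cat >> h.py <<'E'
def tilt():
    s=manip.sense(); z=Ro.from_quat(s["tool_rot"]).as_matrix()[:,2]; return "tilt deg (lean of fingers, world x,y) %.2f %.2f"%(np.degrees(z[0]),np.degrees(z[1]))
E
python3 -c "
from h import *
print(tilt());plan([.4375,.2859,.18],76.24)"
```

```text
tilt deg (lean of fingers, world x,y) -1.60 0.38
t 10.65 tcp [0.432  0.2773 0.2579] yaw 77.17 q [ 20.  26. 100.   1.  56.  32.] F [0.4 0.7 0.2] gap 0.999
[0.0048, 0.0017, 0.0389, 0.4664]
[0.0048, 0.0017, 0.0389, 0.4664]
```

{"op": "apply_moves", "data": {
  "increments": [
    [[0.007,0.003,0.005,0.9],[0,0,0.01,0],[0,0,0.01,0],[0,0,0.01,0],[0,0,0.01,0]]
  ]
}}

```text
t: 11.15
tcp_pos: [0.4374, 0.2805, 0.2098]
tool_rot: [0.789, 0.615, -0.008, -0.011]
force: [0.4, 0.4, 0.1]
finger_gap: 0.999
```

```bash
python3 -c "
from h import *
print(tilt());plan([.4375,.2859,.18],76.24)"
```

```text
tilt deg (lean of fingers, world x,y) -1.51 0.38
t 11.15 tcp [0.4374 0.2805 0.2098] yaw 75.87 q [ 20.  30. 102.   1.  49.  33.] F [0.4 0.4 0.1] gap 0.999
[0.0053, -0.0012, 0.0298, -0.3728]
```

{"op": "apply_moves", "data": {
  "increments": [
    [[-0.025,-0.024,0,0],[-0.025,-0.024,0,0],[-0.025,-0.024,0,0],[0,0,0,0]]
  ]
}}

```text
t: 11.55
tcp_pos: [0.3451, 0.2224, 0.2068]
tool_rot: [0.789, 0.614, -0.012, -0.012]
force: [0.2, -0.8, 0.3]
finger_gap: 1.002
```

```bash
python3 -c "
from h import *
print(tilt());plan([.4375,.2859,.2],76.24);
print(manip.sense()['qd'].round(3)); manip.snapshot('top');print(tilt(),manip.sense()['qd'].round(3),manip.sense()['tcp_pos'])"
```

```text
tilt deg (lean of fingers, world x,y) -1.92 0.25
t 11.55 tcp [0.3451 0.2224 0.2068] yaw 75.8 q [ 17.  25. 117.   1.  40.  30.] F [ 0.2 -0.8  0.3] gap 1.002
[0.0281, 0.0247, 0.0023, -0.1472]
[0.028, 0.0247, 0.0023, -0.1472]
[0.0279, 0.0248, 0.0023, -0.1472]
[-0.003  0.032 -0.093  0.008 -0.071  0.004]
tilt deg (lean of fingers, world x,y) -1.61 0.35 [ 0.006  0.016 -0.1    0.003 -0.017  0.005] [0.34836417 0.22353302 0.20720498]
```

{"op": "apply_moves", "data": {
  "increments": [
    [[0.028,0.025,0,0],[0.028,0.025,0,0]]
  ]
}}

```text
t: 11.8
tcp_pos: [0.4082, 0.2644, 0.2047]
tool_rot: [0.79, 0.613, -0.012, -0.012]
force: [0.6, 0.8, -0.5]
finger_gap: 1.002
```

```bash
python3 -c "
from h import *
print(tilt(),manip.sense()['tcp_pos'],manip.sense()['qd'].round(2));
manip.snapshot('top');print(tilt(),manip.sense()['tcp_pos'],manip.sense()['qd'].round(2));
manip.snapshot('top');print(tilt(),manip.sense()['tcp_pos'],manip.sense()['qd'].round(2))"
```

```text
tilt deg (lean of fingers, world x,y) -1.96 0.22 [0.40818282 0.26442094 0.20469642] [ 0.21  0.39 -0.88 -0.    0.54  0.23]
tilt deg (lean of fingers, world x,y) -1.31 0.50 [0.41547701 0.26774511 0.20522295] [-0.02 -0.03  0.04 -0.02 -0.08 -0.04]
tilt deg (lean of fingers, world x,y) -1.47 0.41 [0.41320669 0.26652447 0.20502752] [-0.01 -0.02  0.11 -0.01  0.03 -0.01]
```

```bash
python3 -c "
from h import *
print(tilt());plan([.4393,.2855,.15],76.24)"
```

```text
tilt deg (lean of fingers, world x,y) -1.47 0.41
t 11.9 tcp [0.4132 0.2665 0.205 ] yaw 75.72 q [ 19.  29. 106.   1.  46.  33.] F [ 0.1 -0.2  0.5] gap 0.998
[0.0124, 0.0103, 0.0275, -0.2621]
[0.0124, 0.0104, 0.0275, -0.2621]
```

{"op": "apply_moves", "data": {
  "increments": [
    [[0.025,0.021,0,-0.5]]
  ]
}}

```text
t: 12.0
tcp_pos: [0.4366, 0.2844, 0.2032]
tool_rot: [0.787, 0.617, -0.012, -0.012]
force: [-0.6, -0.3, -0.0]
finger_gap: 1.005
```

```bash
python3 -c "
from h import *
manip.snapshot('top');print(tilt());plan([.4393,.2855,.15],76.24)"
```

```text
tilt deg (lean of fingers, world x,y) -0.91 0.66
t 12.05 tcp [0.4464 0.2888 0.2046] yaw 76.21 q [ 20.  31. 101.   1.  49.  33.] F [7.2 2.5 0.8] gap 1.004
[-0.0025, -0.003, 0.0273, -0.0167]
[-0.0025, -0.003, 0.0273, -0.0167]
```

{"op": "apply_moves", "data": {
  "increments": [
    [[-0.009,-0.009,0.005,0],[-0.009,-0.009,0.005,0],[0,0,0,0]]
  ]
}}

```text
t: 12.35
tcp_pos: [0.4291, 0.2776, 0.1937]
tool_rot: [0.787, 0.617, 0.001, -0.008]
force: [0.8, -0.3, 1.1]
finger_gap: 1.003
```

```bash
python3 -c "
from h import *
print(tilt());manip.snapshot('top');print(tilt());plan([.4393,.2855,.15],76.24)"
```

```text
tilt deg (lean of fingers, world x,y) -0.50 0.82
tilt deg (lean of fingers, world x,y) -0.36 0.87
t 12.4 tcp [0.4304 0.2781 0.1941] yaw 76.24 q [ 20.  31. 104.   1.  45.  33.] F [ 0.5 -0.   0.2] gap 1.002
[0.0093, 0.0069, 0.0441, -0.0015]
```

{"op": "apply_moves", "data": {
  "increments": [
    [[0.004,0.003,0.01,0],[0.003,0.003,0.015,0],[0,0,0.02,0],[0,0,0.02,0],[0,0,0.01,0]]
  ]
}}

```text
t: 12.9
tcp_pos: [0.444, 0.2875, 0.1155]
tool_rot: [0.787, 0.617, 0.008, -0.006]
force: [-0.4, -0.1, -0.6]
finger_gap: 1.004
```

```bash
python3 -c "
from h import *
print(tilt());plan([.4379,.2849,.102],76.24)"
```

```text
tilt deg (lean of fingers, world x,y) 0.25 1.10
t 12.9 tcp [0.444  0.2875 0.1155] yaw 76.22 q [ 20.  40. 104.   2.  35.  33.] F [-0.4 -0.1 -0.6] gap 1.004
[-0.004, -0.0053, 0.0135, -0.0227]
```

{"op": "apply_moves", "data": {
  "increments": [
    [[-0.004,-0.0055,0.009,0],[0,0,0.004,0],[0,0,0,0]]
  ]
}}

```text
t: 13.2
tcp_pos: [0.4385, 0.2856, 0.0985]
tool_rot: [0.787, 0.617, 0.006, -0.007]
force: [0.5, 0.3, 0.7]
finger_gap: 1.005
```

```bash
python3 -c "
from h import *
print(tilt());plan([.4372,.2847,.102],76.24)"
```

```text
tilt deg (lean of fingers, world x,y) 0.12 1.05
t 13.2 tcp [0.4385 0.2856 0.0985] yaw 76.21 q [ 20.  42. 105.   2.  33.  33.] F [0.5 0.3 0.7] gap 1.005
[-0.0011, -0.001, -0.0035, -0.0284]
```

{"op": "apply_moves", "data": {
  "increments": [
    [[-0.001,-0.001,-0.005,0],[0,0,0,0],[0,0,0,0],[0,0,0,0],[0,0,0,0]]
  ],
  "fingers": 0,
  "newtons": 60
}}

```text
t: 13.7
tcp_pos: [0.4391, 0.2855, 0.1058]
tool_rot: [0.787, 0.617, 0.009, -0.006]
force: [1.6, -1.0, 1.2]
finger_gap: 0.141
```

```bash
python3 -c "
from h import *
print(tilt());plan([.4372,.2847,.102],76.24)"
```

```text
tilt deg (lean of fingers, world x,y) 0.40 1.16
t 13.7 tcp [0.4391 0.2855 0.1058] yaw 76.21 q [ 20.  41. 105.   2.  33.  33.] F [ 1.6 -1.   1.2] gap 0.141
[-0.0012, -0.0017, 0.0038, -0.0272]
```

{"op": "apply_moves", "data": {
  "increments": [
    [[0,0,-0.01,0],[0,0,-0.02,0],[0,0,-0.02,0],[0,0,-0.01,0],[0,0,0,0]]
  ]
}}

```text
t: 14.2
tcp_pos: [0.4372, 0.2836, 0.168]
tool_rot: [0.787, 0.617, 0.007, -0.006]
force: [1.0, -0.7, -3.4]
finger_gap: 0.121
```

```bash
python3 -c "
from h import *
p,d,E=grab('wrist','w11')
print(tilt());plan([.508,.007,.16],84.56)
C=cloud(d,E)
for a in [(265,130),(275,220),(300,137),(370,137)]: print(a,C[a[1],a[0]].round(3))
"
```

```text
tilt deg (lean of fingers, world x,y) 0.10 1.04
t 14.25 tcp [0.4369 0.2835 0.1674] yaw 76.21 q [ 20.  34. 104.   1.  41.  33.] F [ 0.5 -0.4 -2.6] gap 0.122
[-0.0419, 0.0225, 0.0012, -1.3913]
[-0.0425, 0.0215, 0.0012, -1.3913]
[-0.043, 0.0204, 0.0012, -1.3913]
[-0.0435, 0.0194, 0.0012, -1.3913]
[-0.0439, 0.0183, 0.0012, -1.3913]
[-0.0443, 0.0172, 0.0012, -1.3913]
(265, 130) [0.455 0.338 0.   ]
(275, 220) [0.448 0.288 0.078]
(300, 137) [ 0.482  0.326 -0.001]
(370, 137) [0.538 0.312 0.001]
```

View pics/w11.png

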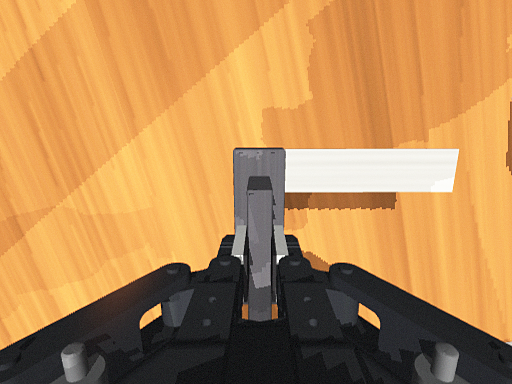

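The square is held level, with the blade spanning (285-459, 149-192). I'll carry it to the front of the panel.

{"op": "apply_moves", "data": {
  "increments": [
    [[-0.02,0.011,0,-1],[-0.032,0.017,0.001,-1],[-0.032,0.016,0.001,-1],[-0.032,0.015,0.001,-1],[-0.032,0.015,0.001,-1]]
  ]
}}

```text
t: 14.75
tcp_pos: [0.4784, 0.123, 0.1571]
tool_rot: [0.755, 0.656, 0.005, -0.008]
force: [0.4, -0.1, -3.0]
finger_gap: 0.127
```

{"op": "apply_moves", "data": {
  "increments": [
    [[-0.032,0.014,0.001,-1],[-0.032,0.013,0.001,-1],[-0.03,0.012,0.001,-1],[-0.015,0.006,0,-0.3],[0,0,0,0]]
  ]
}}

```text
t: 15.25
tcp_pos: [0.5112, 0.0002, 0.1468]
tool_rot: [0.737, 0.676, 0.003, -0.01]
force: [0.4, 0.9, -3.3]
finger_gap: 0.128
```

```bash
python3 -c "
from h import *
print(tilt());plan([.508,.006,.16],84.56)
"
```

```text
tilt deg (lean of fingers, world x,y) -0.47 1.07
t 15.25 tcp [5.112e-01 2.000e-04 1.468e-01] yaw 85.06 q [-13.  36. 105.   1.  39.  -9.] F [ 0.4  0.9 -3.3] gap 0.128
[0.0055, -0.0037, -0.0132, 0.4981]
```

```bash
python3 -c "
from h import *
print(tilt());plan([.5135,.005,.12],84.56)
"
```

```text
tilt deg (lean of fingers, world x,y) -0.47 1.07
t 15.25 tcp [5.112e-01 2.000e-04 1.468e-01] yaw 85.06 q [-13.  36. 105.   1.  39.  -9.] F [ 0.4  0.9 -3.3] gap 0.128
[0.005, 0.0019, 0.0268, 0.4981]
```

{"op": "apply_moves", "data": {
  "increments": [
    [[0.003,0.001,0.008,0.5],[0.002,0.001,0.01,0],[0,0,0.007,0],[0,0,0,0],[0,0,0,0]]
  ]
}}

```text
t: 15.75
tcp_pos: [0.5105, 0.0099, 0.1173]
tool_rot: [0.739, 0.673, 0.001, -0.013]
force: [-0.4, -0.3, -2.7]
finger_gap: 0.123
```

```bash
python3 -c "
from h import *
p,d,E=grab('wrist','w12')
print(tilt());plan([.5135,.005,.12],84.56)
"
```

```text
tilt deg (lean of fingers, world x,y) -0.92 1.21
t 15.8 tcp [0.5103 0.0099 0.1174] yaw 84.67 q [-12.  39. 106.   2.  36.  -8.] F [-0.5  0.9 -4.3] gap 0.124
[-0.0045, 0.0036, -0.0026, 0.1096]
```

View pics/w12.png

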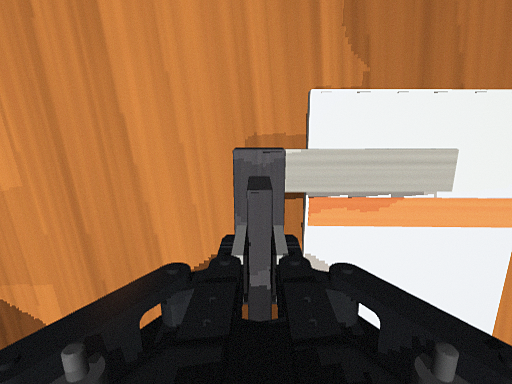

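The stock's working face is at column 285, the panel's near edge at column ~306, the blade's inner edge at row ~192 and the strip's left edge at row ~197. I'll measure the offsets.

```bash
cat > meas3.py <<'E'
import sys
from h import *
tag=sys.argv[1]; u0,u1=int(sys.argv[2]),int(sys.argv[3]) # blade columns
p,d,E=load(tag)
C=cloud(d,E); Z=C[...,2]; hsv=cv2.cvtColor(p,cv2.COLOR_RGB2HSV); H,S,V=[hsv[...,i].astype(int) for i in range(3)]
fit=lambda q:cv2.fitLine(q.astype(np.float32),cv2.DIST_HUBER,0,.01,.01).ravel()
Y=np.array([.0948,.9955]); X=np.array([.9955,-.0948])
# blade region: depth plane
um=np.arange(u0+8,u1-8)
bz=[]; 
blade=C[158:185,u0+8:u1-8].reshape(-1,3)
A=np.c_[blade[:,:2],np.ones(len(blade))]; k,*_=np.linalg.lstsq(A,blade[:,2],rcond=None)
print("blade slope deg along X,Y",np.degrees(k[:2]@X).round(2),np.degrees(k[:2]@Y).round(2),"mean z",blade[:,2].mean().round(4), "at stock end", (C[158:185,u0+3:u0+12,2]).mean().round(4),"tip",C[158:185,u1-12:u1-4,2].mean().round(4))
# inner edge (lower): largest gradient in depth or grey between rows 183-200 per column
S_=S; e=[]
st=[]
for u in um:
    r=np.arange(178,215)
    isb=(S[r,u]<60)&(V[r,u]<225)
    o=np.nonzero((H[r,u]<18)&(S[r,u]>110))[0]
    zz=Z[r,u]; zb=zz[:6].mean()
    b=np.nonzero(zz<(zb+.0105)/2)[0]
    if len(b): e.append((u,r[b[0]]-.5,zb))
    if len(o)>5 and u>u0+30: st.append((u,r[o[0]]-.5))
e=np.array(e); P=np.array([cast(x[:2],x[2],E)[0] for x in e])[:,:2]*1000
l=fit(P); print("blade inner edge rows",np.median(e[:,1]),"dir",np.degrees(np.arctan2(l[1],l[0])).round(2))
ob=np.median(P@Y)
st=np.array(st); Q=cast(st,.0105,E)[:,:2]*1000; l2=fit(Q); print("strip left edge rows",np.median(st[:,1]),"dir",np.degrees(np.arctan2(l2[1],l2[0])).round(2))
print("gap blade-strip mm",(ob-np.median(Q@Y)).round(2), "near tip",(np.median(P[-20:]@Y)-np.median(Q[-20:]@Y)).round(2),"near corner",(np.median(P[:20]@Y)-np.median(Q[:20]@Y)).round(2))
E
python3 meas3.py w12 285 455
python3 - <<'E'
from h import *
p,d,E=load("w12"); C=cloud(d,E)
for v in (155,170,185,200,215,230): print(v,[ (u,C[v,u,2].round(3)) for u in range(276,314,3)])
hsv=cv2.cvtColor(p,cv2.COLOR_RGB2HSV)
for v in (110,130,215,235): print(v,p[v,298:316].tolist())
E
```

```text
blade slope deg along X,Y -4.31 40.36 mean z 0.0251 at stock end 0.0257 tip 0.0247
blade inner edge rows 191.5 dir -4.98
strip left edge rows 197.5 dir -5.37
gap blade-strip mm 7.11 near tip 7.65 near corner 6.88
155 [(276, np.float64(0.028)), (279, np.float64(0.027)), (282, np.float64(0.026)), (285, np.float64(0.026)), (288, np.float64(0.026)), (291, np.float64(0.025)), (294, np.float64(0.027)), (297, np.float64(0.025)), (300, np.float64(0.026)), (303, np.float64(0.024)), (306, np.float64(0.026)), (309, np.float64(0.027)), (312, np.float64(0.026))]
170 [(276, np.float64(0.027)), (279, np.float64(0.027)), (282, np.float64(0.027)), (285, np.float64(0.024)), (288, np.float64(0.026)), (291, np.float64(0.026)), (294, np.float64(0.025)), (297, np.float64(0.026)), (300, np.float64(0.025)), (303, np.float64(0.026)), (306, np.float64(0.026)), (309, np.float64(0.025)), (312, np.float64(0.025))]
185 [(276, np.float64(0.027)), (279, np.float64(0.027)), (282, np.float64(0.027)), (285, np.float64(0.026)), (288, np.float64(0.026)), (291, np.float64(0.026)), (294, np.float64(0.026)), (297, np.float
[... 1653 characters left out ...]
255], [246, 249, 252], [242, 244, 247], [242, 244, 247], [240, 244, 247], [242, 243, 247], [241, 244, 247]]
215 [[161, 98, 49], [167, 101, 54], [167, 102, 51], [168, 102, 51], [172, 102, 52], [73, 64, 53], [85, 81, 79], [239, 231, 223], [251, 255, 255], [244, 255, 255], [239, 166, 112], [235, 120, 57], [239, 140, 74], [241, 167, 96], [242, 165, 96], [241, 168, 92], [242, 168, 100], [241, 166, 94]]
235 [[166, 101, 51], [160, 96, 47], [166, 101, 46], [172, 106, 52], [44, 40, 38], [95, 91, 91], [246, 237, 229], [249, 252, 255], [243, 246, 248], [241, 243, 247], [243, 245, 248], [242, 244, 246], [243, 244, 248], [243, 245, 247], [242, 244, 247], [240, 242, 246], [242, 244, 247], [243, 245, 247]]
```

```bash
cat > meas4.py <<'E'
import sys
from h import *
tag=sys.argv[1]; h=float(sys.argv[2]); cs,ce=int(sys.argv[3]),int(sys.argv[4])  # cols near stock edge / panel edge
p,d,E=load(tag); C=cloud(d,E); Z=C[...,2]
g=p.astype(int).min(2)
Y=np.array([.0948,.9955]); X=np.array([.9955,-.0948])
fit=lambda q:cv2.fitLine(q.astype(np.float32),cv2.DIST_HUBER,0,.01,.01).ravel()
pe=[]
for v in list(range(97,145))+list(range(230,262)):
    r=np.arange(ce-14,ce+14); k=np.nonzero(g[v,r]>180)[0]
    if len(k): pe.append((r[k[0]]-.5,v))
P=cast(pe,.01,E)[:,:2]*1000
l=fit(P); print("panel near edge n",len(pe),"dir",np.degrees(np.arctan2(l[1],l[0])).round(2),"offset X",np.median(P@X).round(2))
se=[]
for v in range(196,224):
    r=np.arange(cs-12,cs+13); k=np.nonzero(Z[v,r]<h+.008)[0]
    if len(k): se.append((r[k[0]]-.5,v))
Q=cast(se,h+.016,E)[:,:2]*1000
l=fit(Q); print("stock face n",len(se),"dir",np.degrees(np.arctan2(l[1],l[0])).round(2),"offset X",np.median(Q@X).round(2),"cols",se[0],se[-1])
print("gap face-edge mm",(np.median(P@X)-np.median(Q@X)).round(2))
E
python3 meas4.py w12 .011 285 306
```

```text
panel near edge n 80 dir 84.68 offset X 535.4
stock face n 28 dir 83.09 offset X 520.27 cols (np.float64(284.5), 196) (np.float64(283.5), 223)
gap face-edge mm 15.13
```

{"op": "apply_moves", "data": {
  "increments": [
    [[-0.002,0,0.002,0.3],[-0.002,0.003,0.003,0],[0,0.003,0.002,0],[0,0,0,0],[0,0,0,0]]
  ]
}}

```text
t: 16.3
tcp_pos: [0.5171, 0.0052, 0.1105]
tool_rot: [0.741, 0.672, 0.002, -0.012]
force: [0.3, 0.4, -2.2]
finger_gap: 0.126
```

```bash
python3 -c "
from h import *
p,d,E=grab('wrist','w13')
print(tilt());plan([.5135,.005,.12],84.56)
C=cloud(d,E);print('stock top z',C[200:218,276:282,2].mean(), p[215,290:312].tolist())
"
python3 meas3.py w13 285 455;python3 meas4.py w13 .005 285 297
```

```text
tilt deg (lean of fingers, world x,y) -0.76 1.17
t 16.35 tcp [0.5172 0.0052 0.1105] yaw 84.38 q [-12.  40. 105.   2.  35.  -8.] F [ 0.2  0.  -3.4] gap 0.125
[-0.0006, -0.0036, -0.0095, -0.1818]
stock top z 0.020061028379478815 [[159, 102, 48], [171, 102, 52], [167, 99, 48], [133, 82, 46], [68, 67, 71], [219, 210, 203], [253, 255, 255], [244, 255, 255], [223, 156, 121], [238, 129, 66], [236, 133, 73], [237, 139, 82], [236, 141, 77], [236, 139, 78], [235, 134, 76], [237, 138, 80], [237, 143, 82], [236, 139, 81], [235, 136, 76], [237, 138, 78], [236, 145, 82], [235, 136, 75]]
blade slope deg along X,Y -3.44 31.58 mean z 0.0183 at stock end 0.0189 tip 0.0167
blade inner edge rows 191.5 dir -5.3
strip left edge rows 192.5 dir -5.38
gap blade-strip mm 2.55 near tip 2.8 near corner 2.68
panel near edge n 80 dir 87.21 offset X 535.53
stock face n 28 dir 82.8 offset X 527.48 cols (np.float64(284.5), 196) (np.float64(283.5), 223)
gap face-edge mm 8.06
```

View pics/w13.png

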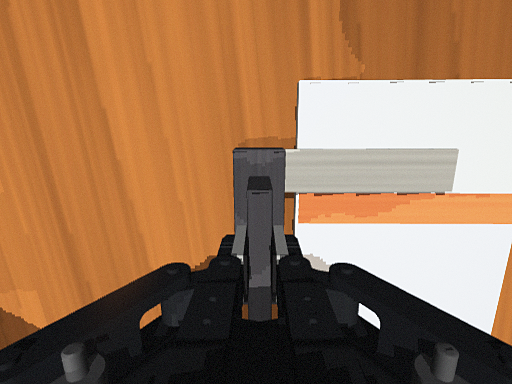

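Gap to the strip is ~2.6 mm with the blade parallel, and the face is 8 mm short of the edge at height ~4 mm. I'll widen the gap slightly and advance.

{"op": "apply_moves", "data": {
  "increments": [
    [[0.0012,0.004,0.001,0],[0,0.003,0.001,0],[0,0.002,0,0],[0,0.002,0,0],[0,0,0,0]]
  ]
}}

```text
t: 16.85
tcp_pos: [0.5258, 0.0058, 0.1079]
tool_rot: [0.74, 0.672, -0.001, -0.015]
force: [-0.6, 0.0, -2.3]
finger_gap: 0.127
```

```bash
python3 -c "
from h import *
p,d,E=grab('wrist','w14')
print(tilt());plan([.5135,.005,.12],84.56)
C=cloud(d,E);print('stock top z',C[200:218,276:282,2].mean(), p[215,280:300].tolist())
"
python3 meas3.py w14 285 455;python3 meas4.py w14 .003 285 290
```

```text
tilt deg (lean of fingers, world x,y) -1.23 1.23
t 16.9 tcp [0.5259 0.0058 0.1079] yaw 84.44 q [-12.  41. 104.   2.  37.  -8.] F [-1.3  0.9 -3.4] gap 0.124
[-0.002, -0.0122, -0.0121, -0.1233]
stock top z 0.020458664213862936 [[74, 72, 74], [70, 68, 73], [63, 63, 66], [68, 69, 71], [222, 226, 224], [253, 255, 255], [242, 206, 180], [236, 126, 61], [239, 134, 75], [238, 139, 80], [237, 139, 79], [238, 138, 80], [238, 139, 82], [238, 142, 82], [238, 141, 79], [239, 141, 81], [237, 136, 74], [240, 144, 87], [238, 142, 80], [237, 134, 77]]
blade slope deg along X,Y -5.26 52.79 mean z 0.0156 at stock end 0.017 tip 0.0132
blade inner edge rows 191.5 dir -5.1
strip left edge rows 196.5 dir -5.82
gap blade-strip mm 4.46 near tip 5.05 near corner 4.44
panel near edge n 80 dir -88.02 offset X 535.52
stock face n 28 dir 83.0 offset X 535.29 cols (np.float64(284.5), 196) (np.float64(284.5), 223)
gap face-edge mm 0.23
```

View pics/w14.png

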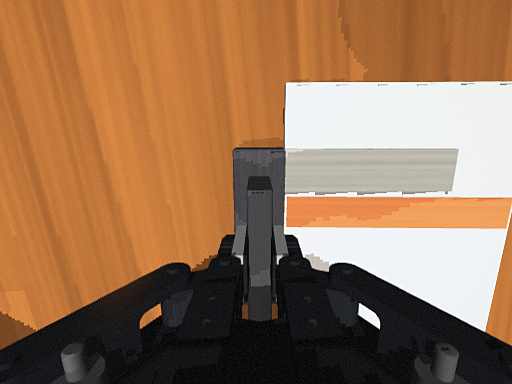

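{"op": "apply_moves", "data": {
  "increments": [
    [[0,0,0.002,0],[0,0.002,0.002,0],[0,0.003,0.001,0],[0,0.003,0,0]]
  ]
}}

```text
t: 17.3
tcp_pos: [0.5264, 0.0059, 0.106]
tool_rot: [0.74, 0.672, -0.006, -0.021]
force: [-8.4, -2.2, 1.9]
finger_gap: 0.122
```

```bash
python3 -c "
from h import *
print(tilt());plan([.5135,.005,.12],84.56)
"
```

```text
tilt deg (lean of fingers, world x,y) -2.13 1.32
t 17.3 tcp [0.5264 0.0059 0.106 ] yaw 84.52 q [-12.  41. 103.   1.  38.  -8.] F [-8.4 -2.2  1.9] gap 0.122
[-0.0021, -0.0128, -0.014, -0.0435]
```

{"op": "apply_moves", "data": {
  "increments": [
    [[0,0,0,0],[0,0,0,0],[0,0,0,0]]
  ],
  "fingers": 0.35
}}

```text
t: 17.6
tcp_pos: [0.5294, 0.0054, 0.1071]
tool_rot: [0.74, 0.672, -0.003, -0.018]
force: [0.3, -0.3, -0.3]
finger_gap: 0.351
```

```bash
python3 -c "
from h import *
p,d,E=grab('wrist','w15')
print(tilt());plan([.5135,.005,.12],84.56)
C=cloud(d,E);print('stock top z',C[200:218,276:282,2].mean(), p[215,280:300].tolist())
"
python3 meas3.py w15 285 455;python3 meas4.py w15 .0 285 288
```

```text
tilt deg (lean of fingers, world x,y) -1.61 1.24
t 17.65 tcp [0.5295 0.0053 0.1071] yaw 84.46 q [-12.  41. 103.   1.  38.  -8.] F [ 0.6 -0.9 -0.8] gap 0.353
[-0.0019, -0.0159, -0.0129, -0.0993]
stock top z 0.012042842014005992 [[250, 255, 255], [243, 241, 236], [237, 126, 55], [238, 138, 75], [239, 142, 79], [239, 144, 85], [237, 138, 78], [238, 140, 78], [243, 171, 96], [240, 163, 91], [242, 162, 92], [243, 172, 102], [242, 167, 94], [244, 173, 103], [243, 170, 98], [237, 134, 79], [235, 134, 75], [235, 132, 73], [237, 139, 80], [236, 140, 78]]
blade slope deg along X,Y -1.49 22.44 mean z 0.0149 at stock end 0.0146 tip 0.0146
blade inner edge rows 190.5 dir -5.58
strip left edge rows 197.5 dir -5.74
gap blade-strip mm 4.93 near tip 4.72 near corner 4.65
panel near edge n 80 dir 84.6 offset X 535.4
stock face n 3 dir 81.45 offset X 536.11 cols (np.float64(280.5), 197) (np.float64(279.5), 221)
gap face-edge mm -0.7
```

View pics/w15.png

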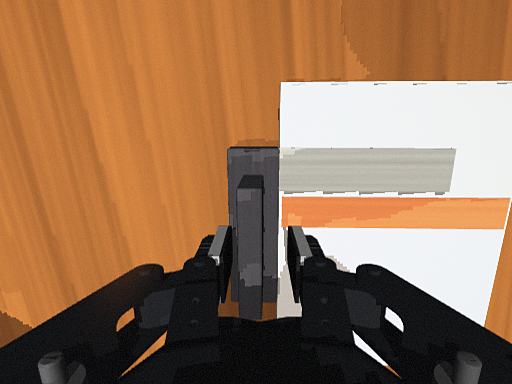

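The square lies flat (blade level at z≈15 mm) with no dark seam visible between stock and panel at column ~279. I'll back off and inspect the fit closely.

{"op": "apply_moves", "data": {
  "increments": [
    [[0,0,0,0],[0,0,-0.01,0],[0,0,-0.025,0],[0,0,-0.03,0],[0,0,-0.03,0]]
  ],
  "fingers": 0.6
}}

```text
t: 18.15
tcp_pos: [0.5315, 0.0035, 0.2025]
tool_rot: [0.74, 0.672, -0.005, -0.02]
force: [-0.0, 0.1, 0.2]
finger_gap: 0.601
```

{"op": "apply_moves", "data": {
  "increments": [
    [[-0.02,0.015,-0.03,0],[-0.02,0.015,-0.01,0],[-0.02,0,0,0],[0,0,0,0],[0,0,0,0]]
  ]
}}

```text
t: 18.65
tcp_pos: [0.5603, -0.0617, 0.251]
tool_rot: [0.74, 0.673, -0.001, -0.014]
force: [0.0, -0.1, 0.8]
finger_gap: 0.599
```

```bash
python3 -c "
from h import *
p,d,E=grab('wrist','w16')
print(tilt());plan([.5135,.005,.12],84.56)
"
```

```text
tilt deg (lean of fingers, world x,y) -1.15 1.10
t 18.7 tcp [ 0.5602 -0.0616  0.2509] yaw 84.56 q [-18.  30.  93.   1.  58. -13.] F [ 0.2 -0.7 -0.2] gap 0.602
[0.0155, -0.0132, 0.0327, 0.0008]
[0.0155, -0.0132, 0.0327, 0.0008]
[0.0155, -0.0132, 0.0327, 0.0008]
[0.0155, -0.0132, 0.0327, 0.0008]
```

View pics/w16.png

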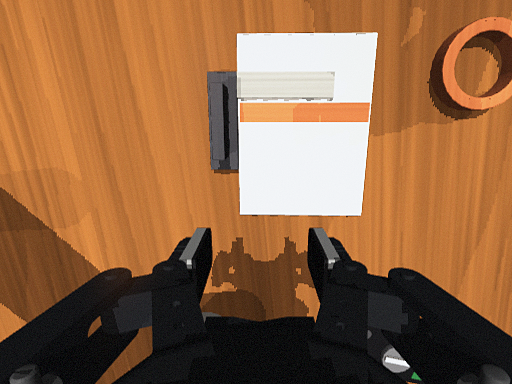

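The picture shows the stock (208-238, 71-172) against the panel edge (237,33)-(240,215), and the blade (238-334, 72-100) just above the strip (104-122). I'll measure angles and gaps.

```bash
cat > meas5.py <<'E'
import sys
from h import *
tag=sys.argv[1]; (su0,su1,sv0,sv1,pv0,pv1,bu0,bu1,bv,sv)=[int(a) for a in sys.argv[2:12]]
p,d,E=load(tag); g=p.astype(int); mn=g.min(2); C=cloud(d,E); Z=C[...,2]
hsv=cv2.cvtColor(p,cv2.COLOR_RGB2HSV); S=hsv[...,1].astype(int); H=hsv[...,0]; V=hsv[...,2].astype(int)
def fl(name,P,ax):
    vx,vy,x,y=cv2.fitLine(P.astype(np.float32),cv2.DIST_HUBER,0,.01,.01).ravel()
    if (vx,vy)[ax]<0: vx,vy=-vx,-vy
    a=np.degrees(np.arctan2(vy,vx)); r=np.std((P-[x,y])@[-vy,vx]); print(name,len(P),"dir",a.round(2),"rms",r.round(2)); return np.array([x,y]),np.array([vx,vy])
def cross(row,thr,up=True):  # subpixel first crossing
    for i in range(len(row)-1):
        if (row[i]<thr)!=(row[i+1]<thr): return i+(thr-row[i])/(row[i+1]-row[i])
sf=[];pe=[]
for v in range(pv0,pv1):
    t=cross(mn[v,su1-8:su1+9],160)
    if t is None: continue
    (sf if sv0+4<v<sv1-4 and not(abs(v-bv)<0) else pe).append((su1-8+t,v))
sf=[a for a in sf if a[1]>sv+12]; pe=[a for a in pe if a[1]<sv0-4 or a[1]>sv1+5]
P=cast(pe,.01,E)[:,:2]*1000; Q=cast(sf,.016,E)[:,:2]*1000
lp=fl("panel edge",P,1); 
ls=fl("stock face seen",Q,1)
n=np.array([lp[1][1],-lp[1][0]])
# stock rib/back edges via darkness & depth
back=[]
for v in range(sv0+5,sv1-5):
    t=cross(S[v,su0-8:su0+9],100)
    if t is not None: back.append((su0-8+t,v))
B=cast(back,.016,E)[:,:2]*1000; lb=fl("stock back edge",B,1)
db=(B-lp[0])@n; print("back edge dist from panel edge (should be -30): mean",np.median(db).round(2)," low-y end",np.median(db[-12:]).round(2)," high-y end",np.median(db[:12]).round(2))
df=(Q-lp[0])@n; print("face dist",np.median(df).round(2),"low end",np.median(df[-12:]).round(2),"high",np.median(df[:12]).round(2))
be=[];st=[]; 
for u in range(bu0+6,bu1-5):
    zz=Z[bv-8:bv+8,u]; 
    r=V[bv-6:bv+14,u].astype(int); 
    s_=cross(S[sv-8:sv+9,u],90)
    if s_ is not None: st.append((u,sv-8+s_))
    # blade inner edge: from grey to white jump (last row below thr before white)
    m=mn[bv-7:bv+6,u]; t=cross(m,int(sys.argv[12]))
    if t is not None: be.append((u,bv-7+t))
T=cast(st,.0105,E)[:,:2]*1000; lt=fl("strip left",T,0)
Bd=cast(be,.015,E)[:,:2]*1000; lbd=fl("blade inner",Bd,0)
ny=np.array([-lt[1][1],lt[1][0]]); g_=(Bd-lt[0])@ny; print("gap strip-blade",np.median(g_).round(2),"corner",np.median(g_[:15]).round(2),"tip",np.median(g_[-15:]).round(2))
E
python3 - <<'E'
from h import *
p,d,E=load("w16")
print(p[94:110,300].tolist()); print(p[150,202:214].tolist(),p[150,232:244].tolist())
c=p[20:230,195:390,::-1]; cv2.imwrite("pics/w16c.png",cv2.resize(c,None,fx=2.8,fy=2.8,interpolation=cv2.INTER_NEAREST))
E
python3 meas5.py w16 209 238 71 172 36 212 238 334 100 104 232
```

```text
[[222, 220, 209], [228, 225, 217], [233, 232, 219], [187, 182, 168], [181, 171, 163], [239, 240, 243], [244, 249, 251], [244, 252, 255], [239, 220, 209], [235, 139, 80], [234, 129, 66], [239, 144, 82], [243, 148, 87], [242, 145, 84], [235, 135, 72], [235, 137, 75]]
[[196, 120, 56], [193, 119, 58], [195, 124, 61], [190, 118, 59], [182, 115, 56], [184, 113, 54], [185, 112, 52], [191, 119, 61], [88, 77, 73], [88, 90, 97], [71, 68, 73], [94, 93, 92]] [[73, 70, 73], [73, 67, 74], [75, 74, 79], [76, 71, 73], [85, 83, 89], [57, 55, 58], [66, 74, 65], [255, 255, 255], [247, 249, 253], [243, 246, 248], [242, 245, 247], [241, 244, 246]]
panel edge 65 dir 84.64 rms 0.17
stock face seen 51 dir 84.26 rms 0.16
stock back edge 91 dir 84.71 rms 0.17
back edge dist from panel edge (should be -30): mean -29.97  low-y end -29.92  high-y end -29.98
face dist 0.64 low end 0.49 high 0.54
strip left 85 dir -5.43 rms 0.03
blade inner 85 dir -5.62 rms 0.72
gap strip-blade 2.27 corner 2.3 tip 2.22
```

View pics/w16c.png

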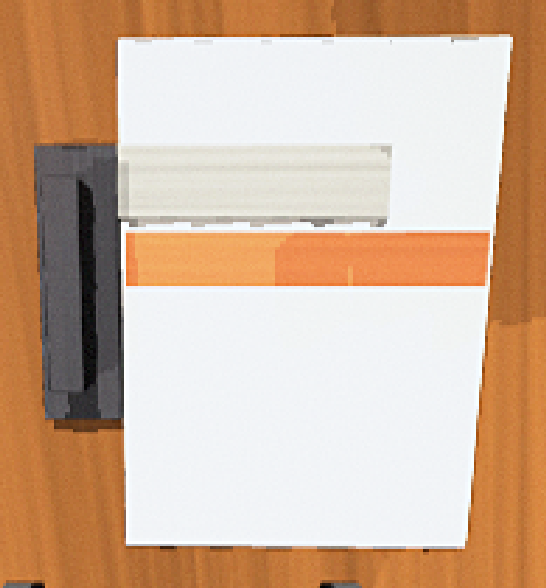

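```bash
python3 - <<'E'
from h import *
p,d,E=load("w16"); Y=np.array([.0948,.9955])
for u in (260,300,325):
    col=p[92:108,u].astype(int); print(u,col.min(1).tolist())
    s=cast([[u,102.2]],.0105,E)[0,:2]@Y
    for r,z in ((96.5,.015),(98.5,.012)): print("  gap mm",round((cast([[u,r]],z,E)[0,:2]@Y-s)*1000,2))
p,d,E=grab('side','s17'); cv2.imwrite('pics/s17c.png',cv2.resize(p[90:300,110:370,::-1],None,fx=3,fy=2.8))
grab('top','t17')
E
```

```text
260 [213, 213, 211, 220, 225, 173, 160, 237, 245, 241, 219, 101, 96, 100, 100, 105]
  gap mm 5.3
  gap mm 3.57
300 [217, 213, 209, 217, 219, 168, 163, 239, 244, 244, 209, 80, 66, 82, 87, 84]
  gap mm 5.29
  gap mm 3.56
325 [215, 212, 209, 215, 218, 173, 158, 238, 247, 242, 209, 86, 70, 83, 83, 88]
  gap mm 5.28
  gap mm 3.56
```

View pics/s17c.png

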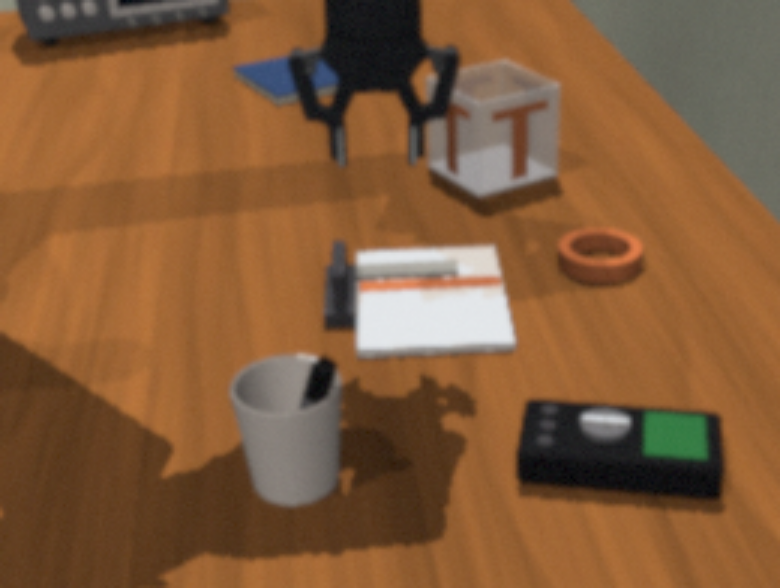

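View pics/t17.png

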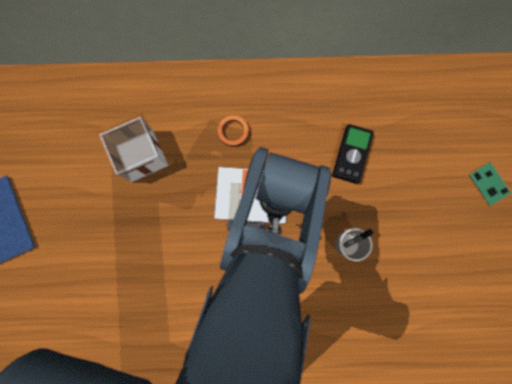

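Gap is about 3.6-5.3 mm, consistent along the blade. The stock is flush, the marker stands in the cup, and the tank, meter and roll sit at the same pixels as at the start. The robot is clear and touching nothing, so I'm handing in.

```bash
python3 -c "
from h import *
s=manip.sense();print(s['t'],s['force'],abs(s['qd']).max());print(manip.sign_off())"
```

```text
18.8 [-0.85849181  0.39607179 -0.5262324 ] 0.007369955471859313
the job is handed in; nothing more can be done
None
```

The marker now stands in the cup and the try square is in place against the panel. I handed the job in at 18.8 s with the robot clear of everything.

- **Marker:** The tool could only point down, so I levered the marker on the cup's rim until it hung at about 39°. I lowered the free end into the mouth and let go. The last pictures show it standing in the cup and leaning on the rim.
- **Square position:** It lies flat with its stock flush along the near edge. The stock's back edge measured 29.97 mm from the panel edge (30 expected), parallel to about 0.1°. The stock's front edge read about 0.5 mm past the panel edge, which I put down to measuring error.
- **Gap to the strip:** The strip is uncovered and inside the inner corner. The last two measurements put the gap at 3.6 mm (blade's lower edge) and 5.3 mm (its upper edge). An automatic edge finder read 2.3 mm, because it caught the blade's dark side face. All readings are under the 8 mm limit, and the gap is even along the blade.
- **Bystanders:** By eye, the tank, meter and tape roll are at the same places in the top picture as at the start.

The tool picked up 1 to 2° of tilt during the moves. The square still settled flat once released.

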